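# Close the weld jig

### The arm

A 6-joint arm with a two-finger parallel gripper is mounted at the origin on the work surface. World frame = base frame: x ahead of the robot, y to its left, z up, the work surface at z = 0. Lengths are in m, angles in rad, forces in N, time in s.
With the tool pointing down it reaches from about 0.375 to 0.75 m from the base axis. Payload 9 kg.
Tool frame: the origin (TCP) lies at the very end of the fingers, on their centre line; the grasp point (between the pads) lies 19 mm behind it; z points along the fingers, x is the direction in which the jaws open and shut, and the axes are right-handed (so a half turn about z gives the same grasp; the last joint's range is limited). The gripper opens to 85 mm and grips with 20 to 120 N. Pads are 22 mm wide; open, the fingers measure 114 mm over their backs; the gripper's body (76 mm by 85 mm) begins 54 mm behind the grasp point. The pads swing forward as they close: fully open they stand 13 mm farther back than shut.
Start: joints at [-1.328, 0.104, 0.097, 1.564, 0, 1.353], TCP at [0.267, -0.537, 0.231] pointing down, gripper open.
Joint ranges: [-2.99, 2.99], [-0.84, 1.86], [-1.1, 1.16], [-1.84, 2.11], [-1.51, 1.56], [-3.14, 3.14]. Speed limits (rad/s): [2.22, 2.22, 2.57, 3.14, 3.14, 3.14].

### API

Orientations are given as a unit quaternion [w, x, y, z].
In Python, from cell import sense, capture, close_job, trace, pinpoint gives the robot as it stands.
- The arm moves only by the shell command python3 -m inch 'ROWS' [FORCE]. ROWS is JSON, a list of rows, each an object of numbers: "grip": the finger opening in m, from 0 to 0.0854; "x", "y", "z": the shift along the world's x, y, z in m; "rx", "ry", "rz": the turn, a rotation vector about the world's x, y, z in degrees. In form: [{"grip": .., "x": .., "y": .., "z": .., "rx": .., "ry": .., "rz": ..}, ...]. A call has 1 to 8 rows; each row is the pose to reach, as a shift and turn from the pose commanded when the call began; what a row does not reach only later rows make up. A row lasts 1/12 s, in which the tool goes at most 41.7 mm and 7.16 degrees, less where a joint would pass 70% of its speed; a pose out of reach is approached as far as the arm can. A call with a gripper value outside its range is refused whole. The fingers move at their own pace and stop on an object; FORCE is the grip in N (left out, the last holds). Time passes only in rows, so rows that repeat a pose let the fingers close. It gives the time, the measured TCP pose, the force and the opening at its end, in the units of the state.
- sense(): the state, without advancing time (a new reading comes with each control period).
- capture(name): name is "scene" or "top" or "wrist"; returns a dict with "pixels" (420x560x3 uint8, red, green, blue), "depth" (420x560 float32, m along the optical axis (not along the pixel's ray), 0 where there is no reading), "fx", "fy", "cx", "cy" (pixels), "world_from_camera" (4x4, takes a point from camera to world coordinates). Camera axes: x right, y down, z forward; pixel columns grow to the right and rows downward; lengths in m; the calibration is good to about 2 mm. A picture is of the moment at which its call begins.
- close_job(): hands the job in, once; it reports no verdict.
Trained networks look in the newest picture that a camera, given by its name, has taken for a name from the list of things; names that differ only in an ending like _2 or _b are one class to them, and where a whole thing is asked for, a point or a joint stands for the part that bears it (a point fixed in the world has none). Each returns a list of dicts, best first, with "confidence" (0 to 1); they miss things now and then, are a little off and sometimes report something else, mostly with a low value. They report only what shows in the picture. A call takes as long as a camera call. They do not tell look-alikes from the thing itself.
- trace(name, camera): "region" (420x560 bool, what is visible of it) and "extent" ([centre column, centre row, width, height] in pixels, round what is visible of it).
- pinpoint(name, camera): "location" ([column, row] in pixels: a listed point, or the origin of a listed thing).
The state is a dict: "clock": time; "qpos": joint angles; "qd": joint speeds; "joint_efforts": joint torques, N m; "tcp_pos": TCP position; "tool_rot": TCP orientation; "wrist_force": force on the tool from outside, world axes, zero at the start; "ft_torque": the same for the moment, N m; "gripper_width": finger opening in m.
Only numpy, scipy, OpenCV 4.12 (cv2) and the standard library are available. Lean on these libraries where they do the work, as an engineer would, in place of code of your own. Each camera call takes 0.05 s, during which the arm holds its last target.

### The job

Take the drilled aluminium top plate off its sloping rest by its grip and close the weld jig with it: bring both holes over the two guide pins and, holding the plate level, lower it (do not let it drop) until it lies fully home, flat on the jig's two rails. Leave the plate there and do not disturb the wire brush and the tube offcut lying between rest and jig.

Things in the scene. Friction and masses are not known exactly. Their poses are not given: they have to be found in the camera images.
- plate: Loose aluminium top plate, 0.5 to 0.85 kg, 100 (x) x 190 (y) x 14 mm (z); origin at the centre of its underside, z out of its top. Two 18.5 mm through holes at y = -75 and +75 mm on x = 0. A flat upright grip stands on its top. Same either way round. At the start it lies on the sloping rest, its x axis pointing up the slope.
- plate_grip (a point): Grasp point on the plate's flat upright grip, 40 mm above the plate's origin along its z (26 mm above its top). The grip is centred on the plate, 60 mm long along the plate's x, 14 mm thick along its y, its top edge 58 mm above the origin; pinch it across its thickness.
- jig: Fixed lower half of the weld jig: dark steel bed 120 (x) x 220 (y) x 20 mm, origin at the centre of its underside on the bench, z up. On it two rails along y, 14 mm wide, at x = -43 and +43 mm, tops 32 mm above the bench: the plate's underside lies on them when home. Between them a bar with the two guide pins (see jig_mid).
- jig_mid (a point): Point on the jig's axis 30 mm above the bench, midway between the pins when their bar is set to the middle. Steel pins 16 mm thick at y = -75 and +75 mm, tops 61 mm above the bench, 2 mm chamfer. The bar (top at this height, 30 mm wide) is clamped rigidly up to 8 mm to either side along the jig's x, both pins alike; the setting is not reported: see or feel it.
- rest: Fixed sloping rest, footprint 170 x 200 mm, origin on the bench under the middle of the slope. Its board slopes 0.6 rad (34 degrees), rising towards the rest's +x, away from the robot; a lip 8 mm high at the low edge stops the plate. The plate's origin starts at x = 0, y within 8 mm of 0, z = 75 mm of the rest.
- rest_shelf (a point): Middle of the front edge, underside, of the plywood shelf fixed over the rest: 215 mm above the bench, 5 mm towards -x from the rest's origin. The shelf is 110 mm deep, 120 mm wide, on two posts at the back; a box and a tub fixed on it reach 268 mm above the bench. A hand reaches the grip only at a slant, square to the slope, from the robot's side, and leaves the same way.
- wire_brush: Loose wire brush about 200 mm long lying between jig and rest; leave alone.
- tube_offcut: Loose square steel tube offcut, 90 x 30 x 30 mm, lying between jig and rest, nearer the robot; leave alone.
Mind the look-alikes: they are no part of the job. Leave any blue or purple look-alike of the plate alone.

How it is judged:
By the outcome, as a careful person would: the job done as asked, in the order asked, and still so for the second after the job is handed in, with the robot touching nothing.
It also fails if it takes over 58 s, if anything falls off the work surface, if the arm or the gripper's body presses on something with over 40 N, if the wrist force passes 120 N, or if a joint passes its speed limit or range.

## Working session

There is one attempt and no reset: what is moved stays moved. The work goes in short steps, Python scripts to look and compute and a shell command to move; the robot and the scene stay as the last step left them, time stands still between calls to the robot, and variables do not carry over. Pictures are saved under pics/ and viewed, and the job is handed in when it is done.

```bash
mkdir -p pics; ls; python3 - <<'E'
from cell import sense,capture
import cv2
s=sense();print(s)
for n in ["scene","top","wrist"]:
    c=capture(n);cv2.imwrite(f"pics/{n}0.png",c["pixels"][:,:,::-1]);print(n,c["fx"],c["fy"],c["cx"],c["cy"],c["world_from_camera"])
E
```

```text
pics
{'clock': 0.0, 'qpos': array([-1.32769152e+00,  1.04697002e-01,  9.64791082e-02,  1.56390921e+00,
        2.88057598e-05,  1.35310583e+00]), 'qd': array([ 2.21943080e-04, -4.80301125e-04, -1.34648219e-03, -1.82726148e-05,
        1.09378680e-04,  1.11676898e-04]), 'joint_efforts': array([ 1.04013825e-04, -5.56932592e+01,  5.03645611e+01,  1.72038004e-02,
       -3.19824831e-04,  1.53785174e-05]), 'tcp_pos': array([ 0.26673648, -0.53707995,  0.23052909]), 'tool_rot': array([-4.74797127e-04,  8.49899977e-01, -5.26943628e-01, -4.66387159e-04]), 'wrist_force': array([ 0.67476484, -0.90094496, -0.70357314]), 'ft_torque': array([-0.02825295, -0.01346412,  0.02437239]), 'gripper_width': 0.08545775452195184}
scene 381.46993944360037 381.46993944360037 274.63664913513793 210.49843299360091 [[ 0.63391456  0.57696897 -0.51503315  1.12635443]
 [ 0.77339448 -0.47604495  0.41861938 -0.721275  ]
 [-0.00364854 -0.66369271 -0.74799644  1.10190156]
 [ 0.          0.          0.          1.        ]]
top 482.6527274969532 482.6527274969532 270.0718119177279 211.8683983085855 [[ 0.01648838 -0.9974269   0.06976906  0.37126515]
 [-0.99983785 -0.01695293 -0.00607147 -0.20703192]
 [ 0.00723863 -0.06965764 -0.99754469  1.54905465]
 [ 0.          0.          0.          1.        ]]
wrist 357.1726260432417 357.1726260432417 283.7365907858819 208.64083961858987 [[ 0.44504581 -0.85999468 -0.24968657  0.33006328]
 [-0.89550485 -0.42811127 -0.12162156 -0.50509639]
 [-0.00229974  0.2777227  -0.96065853  0.37373493]
 [ 0.          0.          0.          1.        ]]
```

View pics/scene0.png

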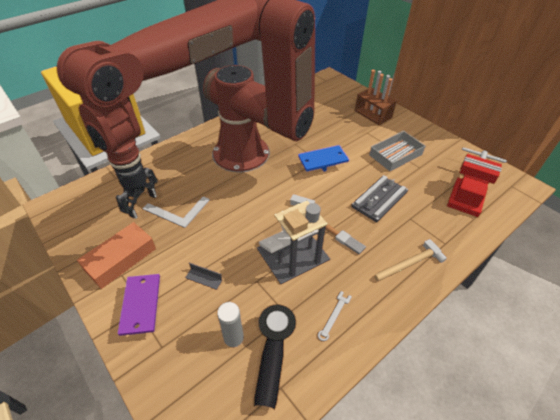

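View pics/top0.png

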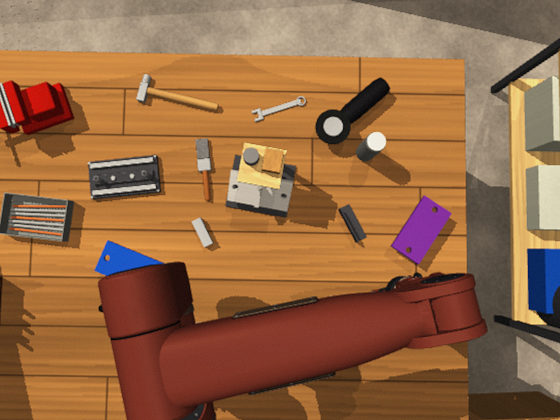

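View pics/wrist0.png

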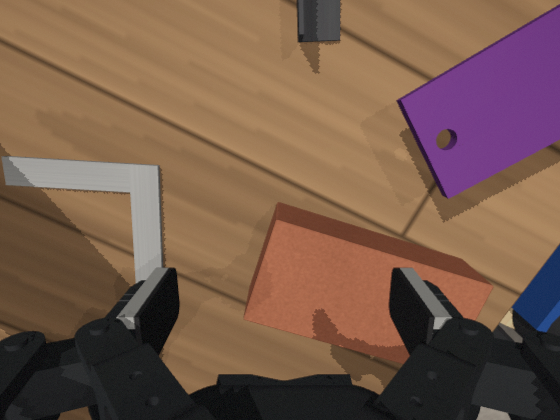

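The scene and top views show the rest with the shelf at top (262,180) and the grey plate peeking out at about (258,200). The jig is at (124,176), the brush at (205,168) and the offcut at (203,233). The blue (130,258) and purple (422,228) plates are look-alikes.

```bash
cat > h.py <<'E'
import numpy as np,cv2
from cell import sense,capture,trace,pinpoint
def pts(c):
    d=c["depth"];v,u=np.indices(d.shape);W=np.array(c["world_from_camera"])
    P=np.stack([(u-c["cx"])/c["fx"]*d,(v-c["cy"])/c["fy"]*d,d],-1)
    return P@W[:3,:3].T+W[:3,3]
def at_z(c,uv,z):
    W=np.array(c["world_from_camera"]);r=W[:3,:3]@np.array([(uv[0]-c["cx"])/c["fx"],(uv[1]-c["cy"])/c["fy"],1]);o=W[:3,3]
    return o+r*(z-o[2])/r[2]
def proj(c,p):
    W=np.array(c["world_from_camera"]);q=W[:3,:3].T@(np.array(p)-W[:3,3]);return np.array([c["fx"]*q[0]/q[2]+c["cx"],c["fy"]*q[1]/q[2]+c["cy"]])
def crop(c,x0,y0,x1,y1,k,name):
    cv2.imwrite("pics/"+name,cv2.resize(c["pixels"][y0:y1,x0:x1,::-1],None,fx=k,fy=k,interpolation=cv2.INTER_CUBIC))
E
python3 - <<'E'
from h import *
np.set_printoptions(precision=4,suppress=True)
cs={}
for n in ["top","scene"]:
    c=capture(n);P=pts(c);cs[n]=c
    np.savez(f"/tmp/{n}.npz",P=P,px=c["pixels"])
    for t in ["plate","jig","rest","wire_brush","tube_offcut"]:
        for r in trace(t,n)[:3]:
            m=r["region"];q=P[m&(c["depth"]>0)]
            print(n,t,round(r["confidence"],2),np.round(r["extent"]),q.mean(0),np.percentile(q,2,axis=0),np.percentile(q,98,axis=0))
    for t in ["plate_grip","plate","jig_mid","jig","rest_shelf","rest"]:
        for r in pinpoint(t,n)[:3]:
            l=r["location"];print(n,t,round(r["confidence"],2),l)
            z={"plate_grip":.108,"plate":.075,"jig_mid":.03,"jig":0,"rest_shelf":.215,"rest":0}[t]
            print("   ",at_z(c,l,z))
crop(cs["top"],210,120,310,220,6,"topr.png");crop(cs["top"],80,145,170,212,8,"topj.png")
crop(cs["scene"],240,185,350,285,6,"scr.png")
E
```

```text
top plate 0.84 [422. 230.  55.  72.] [ 0.4301 -0.6844  0.058 ] [ 0.3433 -0.7598  0.0505] [ 0.5178 -0.6101  0.065 ]
top plate 0.67 [128. 258.  62.  32.] [0.3237 0.2365 0.063 ] [0.2851 0.1342 0.0502] [0.3685 0.3065 0.0654]
top plate 0.63 [261. 190.  68.  43.] [ 0.5305 -0.1825  0.0859] [ 0.4903 -0.2743  0.0565] [ 0.585  -0.0915  0.1366]
top jig 0.64 [126. 178.  75.  46.] [0.5833 0.2478 0.0228] [0.5199 0.1415 0.0035] [0.6472 0.3571 0.0366]
top rest 0.95 [261. 179.  68.  75.] [ 0.5783 -0.1897  0.1753] [ 0.4762 -0.2816  0.0049] [ 0.6501 -0.0946  0.2703]
top wire_brush 0.94 [205. 169.  16.  61.] [ 0.6293 -0.003   0.018 ] [ 0.5224 -0.0224  0.0092] [0.7064 0.0207 0.0256]
top tube_offcut 0.85 [206. 232.  17.  29.] [ 0.4098 -0.0063  0.0293] [ 0.3711 -0.0322  0.0071] [0.4499 0.0194 0.0364]
top plate_grip 0.91 [416.0, 229.0]
    [ 0.4281 -0.6532  0.108 ]
top plate_grip 0.81 [256.9, 195.5]
    [ 0.5206 -0.1755  0.108 ]
top plate_grip 0.63 [132.2, 264.2]
    [0.3096 0.1903 0.108 ]
top plate 0.85 [423.8, 228.3]
    [ 0.4319 -0.6874  0.075 ]
top plate 0.75 [259.4, 189.3]
    [ 0.5433 -0.1821  0.075 ]
[... 1251 characters left out ...]
 0.0235 0.2231]
scene plate_grip 0.93 [146.9, 308.6]
    [ 0.4992 -0.681   0.108 ]
scene plate_grip 0.62 [323.5, 163.5]
    [0.3736 0.1379 0.108 ]
scene plate_grip 0.6 [287.0, 226.1]
    [ 0.5227 -0.1774  0.108 ]
scene plate 0.96 [287.6, 237.3]
    [ 0.5411 -0.1896  0.075 ]
scene plate 0.76 [140.9, 301.3]
    [ 0.4454 -0.6825  0.075 ]
scene plate 0.58 [325.1, 155.9]
    [0.319  0.2044 0.075 ]
scene jig_mid 0.71 [377.8, 197.6]
    [0.5906 0.2287 0.03  ]
scene jig 0.9 [378.6, 202.1]
    [0.5937 0.2388 0.    ]
scene jig 0.61 [291.0, 208.8]
    [ 0.4012 -0.0501  0.    ]
scene rest_shelf 0.89 [290.4, 209.0]
    [ 0.5421 -0.183   0.215 ]
scene rest 0.82 [286.9, 251.7]
    [ 0.5452 -0.1943  0.    ]
```

View pics/topr.png

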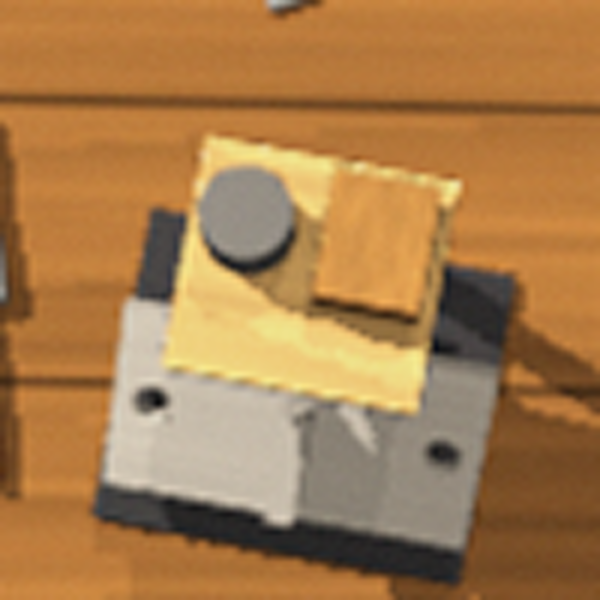

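View pics/topj.png

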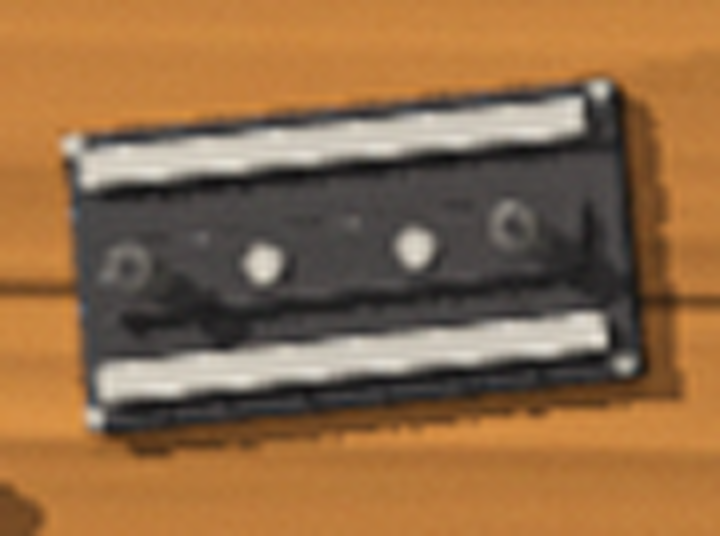

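View pics/scr.png

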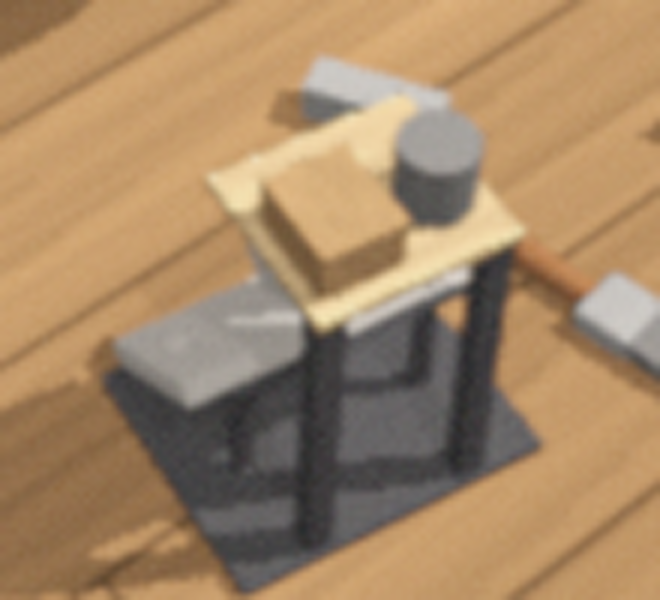

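The crop shows the grey plate on the rest, with holes at top px (235,187) and (284,195). The grip is the bright strip near (258,200) below the shelf front. Three things could be the plate: purple (422,228), blue (130,258) and grey (260,190). The grey one fits, since it is aluminium and lies on the sloping rest, and the crop confirms it. The jig has rails and two ring-shaped pin tops, at crop (128,267) and (513,225). I'll measure these precisely next.

```bash
python3 - <<'E'
from h import *
np.set_printoptions(precision=4,suppress=True)
c=capture("top");P=pts(c)
# plate plane
px=c["pixels"].astype(int)
a=[at_z(c,(235,186.7),.087),at_z(c,(283.8,195.5),.087)]
mid=(a[0]+a[1])/2;d=a[0]-a[1];print("holes",a,mid,np.linalg.norm(d[:2]),"yaw",np.degrees(np.arctan2(-d[0],d[1])))
q=P[176:204,228:252].reshape(-1,3)
# plane ransac-ish
sel=q[(q[:,2]>.05)&(q[:,2]<.13)]
for _ in range(6):
    m=sel.mean(0);n=np.linalg.svd(sel-m)[2][2];n*=np.sign(n[2]);r=(sel-m)@n;sel=sel[abs(r)<.004]
print("plane",len(sel),m,n,"tilt",np.degrees(np.arccos(n[2])),"yaw",np.degrees(np.arctan2(-n[1],-n[0])))
# point on plane top at hole-mid
W=c["world_from_camera"]
def ray(uv):
    r=W[:3,:3]@np.array([(uv[0]-c["cx"])/c["fx"],(uv[1]-c["cy"])/c["fy"],1]);o=W[:3,3];return o+r*((m-o)@n)/(r@n)
h1,h2=ray((235,186.7)),ray((283.8,195.5));print("holes on plane",h1,h2,np.linalg.norm(h1-h2),"origin",(h1+h2)/2-.014*n)
g=P[:,:,2];mm=(g[185:210,245:275]);print((mm*1000).astype(int))
# shelf points
s=P[130:200,230:300].reshape(-1,3);s=s[(s[:,2]>.215)&(s[:,2]<.235)].astype(np.float32)
print("shelf",len(s),s[:,2].mean(),cv2.minAreaRect(s[:,:2]))
j=P[145:212,80:170].reshape(-1,3);
b=j[(j[:,2]>.008)&(j[:,2]<.07)].astype(np.float32);print("jig",cv2.minAreaRect(b[:,:2]))
for uv in [(80+128/8,145+267/8),(80+513/8,145+225/8)]: print("pin",at_z(c,uv,.061))
for uv in [(71,147),(598,88),(627,362),(97,416)]: print("corner",at_z(c,(80+uv[0]/8,145+uv[1]/8),.02))
crop(c,90,170,105,185,30,"pinL.png");crop(c,136,165,151,180,30,"pinR.png")
E
```

```text
holes [array([ 0.5485, -0.1078,  0.087 ]), array([ 0.5242, -0.2569,  0.087 ])] [ 0.5364 -0.1824  0.087 ] 0.15103425077873067 yaw -9.28506096529503
plane 409 [ 0.5364 -0.1224  0.0793] [-0.5627  0.0874  0.822 ] tilt 34.71218394735314 yaw -8.828856127985071
holes on plane [ 0.5487 -0.1078  0.0861] [ 0.5244 -0.257   0.0853] 0.15114075820622075 origin [ 0.5444 -0.1836  0.0742]
[[  88   91   94   90   91   92   92   95   97   93  100   97   99  118
   118  110  216  221  221  225  225  222  223  224  226  222  220  221
   223  218]
 [  92   88   94   88   88   89   92   92   91   90   94   97   95  127
   124  121  122  125   97   92   95  218  220  223  224  219  219  227
   223  225]
 [  92   92   94   91   87   92   93   91   93   92   94   88   97  134
   126  135  128  129  100   98   96   93   95   96   98   97  218  222
   223  217]
 [  89   83   81   86   86   88   84   88   91   88   92   88  135  131
   140  135  130  116   91   91   91   93   97   96   90   92   92   99
    95  101]
 [  78   85   86   83   83   85   89   88   86   90   92   88  140  138
   134  137  139   96   8
[... 2755 characters left out ...]
    7    6    8   13   10    9   10   10   16
    15    7    8   10   52   46   48   56   57   54   51   56   65   60
    64   56]
 [  12    8   14   10   13 1549   12    5   12   12   10   10   10    6
    11    9    8    6   12    7   11    9    0   11   48   47   52   50
    63   61]
 [  13    6   14    9    9   13    4    6    7   11   20   16    8   13
    11   14    4    8   12    9    2   10    8    8    2   10   11   12
     8   55]]Traceback (most recent call last):
  File "<stdin>", line 22, in <module>
cv2.error: OpenCV(4.12.0) /io/opencv/modules/imgproc/src/convhull.cpp:143: error: (-215:Assertion failed) total >= 0 && (depth == CV_32F || depth == CV_32S) in function 'convexHull'
```

```bash
python3 -m inch '[{"rz":40,"x":0.02,"y":0.05},{"rz":40,"x":0.02,"y":0.05},{"rz":40,"x":0.02,"y":0.05},{"rz":40,"x":0.02,"y":0.05},{"rz":40,"x":0.02,"y":0.05},{"rz":40,"x":0.02,"y":0.05},{"rz":40,"x":0.02,"y":0.05}]' 60
```

```text
invalid input at $[0]: expected keys grip, x, y, z, rx, ry, rz
```

```bash
python3 - <<'E'
from h import *
np.set_printoptions(precision=4,suppress=True)
c=capture("top");P=pts(c)
n=np.array([-.5627,.0874,.822]);n/=np.linalg.norm(n);m=np.array([.5364,-.1224,.0793])
q=P[183:210,250:266].reshape(-1,3);hh=(q-m)@n
t=q[(hh>.036)&(hh<.052)];print("grip top",len(t),t.mean(0),((t-m)@n).mean(),cv2.minAreaRect(np.ascontiguousarray(t[:,:2],dtype=np.float32)))
print("origin by grip",t.mean(0)-.058*n)
s=P[130:200,230:300].reshape(-1,3);s=s[(s[:,2]>.215)&(s[:,2]<.235)]
print("shelf",len(s),s[:,2].mean(),cv2.minAreaRect(np.ascontiguousarray(s[:,:2],dtype=np.float32)))
j=P[145:212,80:170].reshape(-1,3);
b=j[(j[:,2]>.012)&(j[:,2]<.07)];print("jig",cv2.minAreaRect(np.ascontiguousarray(b[:,:2],dtype=np.float32)))
for uv in [(80+128/8,145+267/8),(80+513/8,145+225/8)]: print("pin",at_z(c,uv,.061))
for uv in [(71,147),(598,88),(627,362),(97,416)]: print("corner",at_z(c,(80+uv[0]/8,145+uv[1]/8),.02))
crop(c,90,170,105,185,20,"pinL.png");crop(c,136,165,151,180,20,"pinR.png")
E
```

```text
grip top 92 [ 0.5146 -0.1786  0.1244] 0.04438661532337259 ((0.5150730013847351, -0.1787867695093155), (0.01395485084503889, 0.055333591997623444), 80.54450225830078)
origin by grip [ 0.5473 -0.1837  0.0767]
shelf 1041 0.22319721891350025 ((0.593992292881012, -0.1896616518497467), (0.12010224163532257, 0.1108352541923523), 80.19042205810547)
jig ((0.5835304856300354, 0.26372188329696655), (0.12096337974071503, 0.2479623258113861), 7.008476734161377)
pin [0.5702 0.3248 0.061 ]
pin [0.5892 0.1766 0.061 ]
corner [0.6234 0.3641 0.02  ]
corner [0.6509 0.1552 0.02  ]
corner [0.5411 0.14   0.02  ]
corner [0.5159 0.3492 0.02  ]
```

```bash
python3 -m inch '[{"grip":0.0854,"rx":0,"ry":0,"rz":7,"x":0.02,"y":0.04,"z":0.005},{"grip":0.0854,"rx":0,"ry":0,"rz":14,"x":0.04,"y":0.08,"z":0.01},{"grip":0.0854,"rx":0,"ry":0,"rz":21,"x":0.06,"y":0.11,"z":0.01},{"grip":0.0854,"rx":0,"ry":0,"rz":28,"x":0.07,"y":0.14,"z":0.01},{"grip":0.0854,"rx":0,"ry":0,"rz":35,"x":0.08,"y":0.17,"z":0.01},{"grip":0.0854,"rx":0,"ry":0,"rz":42,"x":0.09,"y":0.19,"z":0.01},{"grip":0.0854,"rx":0,"ry":0,"rz":49,"x":0.1,"y":0.21,"z":0.01},{"grip":0.0854,"rx":0,"ry":0,"rz":56,"x":0.11,"y":0.23,"z":0.01}]' 60
```

```text
clock: 2.12
tcp_pos: [0.3773, -0.3063, 0.2416]
tool_rot: [0.0, 0.998, -0.063, 0.0]
wrist_force: [1.1, 0.1, -0.1]
gripper_width: 0.0855
```

```bash
python3 -m inch '[{"grip":0.0854,"rx":0,"ry":0,"rz":7,"x":0.01,"y":0.015,"z":0.003},{"grip":0.0854,"rx":0,"ry":0,"rz":14,"x":0.015,"y":0.03,"z":0.006},{"grip":0.0854,"rx":0,"ry":0,"rz":21,"x":0.02,"y":0.045,"z":0.009},{"grip":0.0854,"rx":0,"ry":0,"rz":28,"x":0.025,"y":0.06,"z":0.01},{"grip":0.0854,"rx":0,"ry":0,"rz":35,"x":0.03,"y":0.075,"z":0.01},{"grip":0.0854,"rx":0,"ry":0,"rz":42,"x":0.03,"y":0.09,"z":0.01},{"grip":0.0854,"rx":0,"ry":0,"rz":49,"x":0.03,"y":0.1,"z":0.01},{"grip":0.0854,"rx":0,"ry":0,"rz":56,"x":0.03,"y":0.11,"z":0.01}]' 60
python3 -m inch '[{"grip":0.0854,"rx":0,"ry":0,"rz":7,"x":0.01,"y":0.01,"z":0},{"grip":0.0854,"rx":0,"ry":0,"rz":14,"x":0.015,"y":0.015,"z":0},{"grip":0.0854,"rx":0,"ry":0,"rz":21,"x":0.02,"y":0.02,"z":0},{"grip":0.0854,"rx":0,"ry":0,"rz":28,"x":0.02,"y":0.02,"z":0},{"grip":0.0854,"rx":0,"ry":0,"rz":32.1,"x":0.02,"y":0.02,"z":0},{"grip":0.0854,"rx":0,"ry":0,"rz":32.1,"x":0.02,"y":0.02,"z":0}]' 60
python3 -c "
from cell import sense
s=sense();print(s['tcp_pos'],s['tool_rot'],s['qpos'])"
```

```text
clock: 2.78
tcp_pos: [0.4069, -0.1967, 0.2515]
tool_rot: [0.0, 0.911, 0.413, 0.0]
wrist_force: [-0.8, 0.2, -0.0]
gripper_width: 0.0855
clock: 3.28
tcp_pos: [0.4269, -0.1773, 0.2514]
tool_rot: [0.0, 0.762, 0.648, 0.0]
wrist_force: [0.4, 0.9, 0.2]
gripper_width: 0.0855
[ 0.4268861  -0.17732129  0.25140593] [4.99898105e-05 7.62054085e-01 6.47513372e-01 3.75413849e-05] [-6.77912120e-01 -3.11874543e-01 -2.55825384e-01  1.62673320e+00
  5.50104717e-05 -5.15749463e-01]
```

```bash
python3 -m inch '[{"grip":0.0854,"rx":-1.14,"ry":-6.8,"rz":0,"x":0.008,"y":0.001,"z":0},{"grip":0.0854,"rx":-2.27,"ry":-13.6,"rz":0,"x":0.016,"y":0.003,"z":-0.01},{"grip":0.0854,"rx":-3.4,"ry":-20.3,"rz":0,"x":0.024,"y":0.005,"z":-0.025},{"grip":0.0854,"rx":-4.54,"ry":-27.1,"rz":0,"x":0.032,"y":0.006,"z":-0.04},{"grip":0.0854,"rx":-5.67,"ry":-33.9,"rz":0,"x":0.0396,"y":0.0074,"z":-0.06},{"grip":0.0854,"rx":-5.67,"ry":-33.9,"rz":0,"x":0.0396,"y":0.0074,"z":-0.06},{"grip":0.0854,"rx":-5.67,"ry":-33.9,"rz":0,"x":0.0396,"y":0.0074,"z":-0.06}]' 60
python3 - <<'E'
from h import *
from scipy.spatial.transform import Rotation as R
np.set_printoptions(precision=4,suppress=True)
s=sense();print(s['tcp_pos'],s['qpos']);q=s['tool_rot'];M=R.from_quat([q[1],q[2],q[3],q[0]]).as_matrix();print(M)
c=capture("wrist");cv2.imwrite("pics/w1.png",c["pixels"][:,:,::-1])
for r in pinpoint("plate_grip","wrist"):print(r)
np.savez("/tmp/w1.npz",P=pts(c))
for p in [(.5227,-.1799,.108),(.5127,-.1782,.1229)]: print(proj(c,p))
E
```

```text
clock: 3.87
tcp_pos: [0.4997, -0.1919, 0.1916]
tool_rot: [0.202, 0.733, 0.622, 0.187]
wrist_force: [-1.2, 0.6, 0.3]
gripper_width: 0.0856
[ 0.4997 -0.1919  0.1916] [-0.8158 -0.8402 -0.8273  1.1363  0.3459 -0.5728]
[[ 0.1564  0.836   0.5259]
 [ 0.9874 -0.1444 -0.0641]
 [ 0.0224  0.5293 -0.8481]]
{'location': [305.1, 173.5], 'confidence': 0.68}
[303.408 176.442]
[305.8388 181.1022]
```

View pics/w1.png

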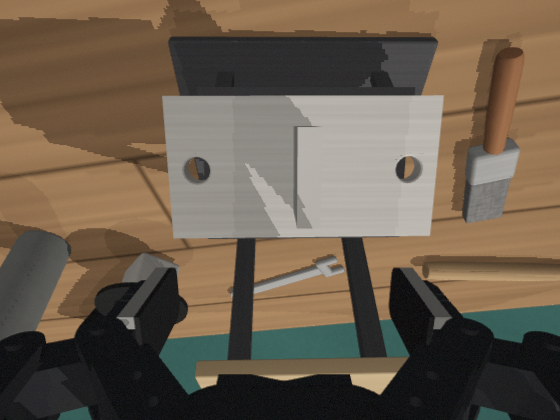

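The pose was slightly out of reach (joint 2 at its limit), so the hand sits up-slope of the grip line. The wrist view shows the plate from (165,97) to (440,237), the grip at (310,177) and the shelf edge at (300,372). I'll drop straight down to get back in reach.

```bash
python3 -m inch '[{"grip":0.0854,"rx":0,"ry":0,"rz":0,"x":0,"y":0.0,"z":-0.02},{"grip":0.0854,"rx":0,"ry":0,"rz":0,"x":0,"y":0,"z":-0.035},{"grip":0.0854,"rx":0,"ry":0,"rz":0,"x":0,"y":0,"z":-0.035}]' 60
cat >> h.py <<'E'
from scipy.spatial.transform import Rotation as R
np.set_printoptions(precision=4,suppress=True)
def mat(q): return R.from_quat([q[1],q[2],q[3],q[0]]).as_matrix()
YR=np.radians(-9.5); O=np.array([.545,-.183,.075]); XR=np.array([np.cos(YR),np.sin(YR),0]); YRv=np.array([-np.sin(YR),np.cos(YR),0])
N=-np.sin(.6)*XR+np.cos(.6)*np.array([0,0,1]); SL=np.cos(.6)*XR+np.sin(.6)*np.array([0,0,1])
TG=np.stack([YRv,SL,-N],1)  # target tool axes
def rep(s=None):
    s=s or sense(); M=mat(s["tool_rot"]); d=s["tcp_pos"]-O
    print("tcp",s["tcp_pos"],"q",s["qpos"],"plate frame: along slope %.4f, y %.4f, n %.4f"%(d@SL,d@YRv,d@N))
    print("rotvec to target deg",np.degrees(R.from_matrix(TG@M.T).as_rotvec()),"F",s["wrist_force"])
    for k in (.021,.05,.07): print(k,"delta",O+k*N-s["tcp_pos"])
E
python3 -c "
from h import *
rep()"
```

```text
clock: 4.22
tcp_pos: [0.5011, -0.1922, 0.1588]
tool_rot: [0.202, 0.732, 0.623, 0.186]
wrist_force: [-0.6, 0.6, -0.4]
gripper_width: 0.0853
tcp [ 0.5011 -0.1922  0.1588] q [-0.8123 -0.8403 -0.8861  1.0783  0.3429 -0.5736] plate frame: along slope 0.0128, y -0.0163, n 0.0927
rotvec to target deg [-1.5513 -2.3201 -0.6867] F [-0.5632  0.6085 -0.3617]
0.021 delta [ 0.0322  0.0111 -0.0664]
0.05 delta [ 0.016   0.0138 -0.0425]
0.07 delta [ 0.0049  0.0157 -0.026 ]
```

```bash
python3 -m inch '[{"grip":0.0854,"rx":-1.5,"ry":-2.3,"rz":-0.7,"x":0.005,"y":0.016,"z":-0.026},{"grip":0.0854,"rx":-1.5,"ry":-2.3,"rz":-0.7,"x":0.005,"y":0.016,"z":-0.026},{"grip":0.0854,"rx":-1.5,"ry":-2.3,"rz":-0.7,"x":0.005,"y":0.016,"z":-0.026}]' 60
python3 - <<'E'
from h import *
rep()
c=capture("wrist");cv2.imwrite("pics/w2.png",c["pixels"][:,:,::-1])
P=pts(c);d=P-O; 
h=d@N;m=(h>.050)&(h<.066)&(abs(d@SL)<.06)&(abs(d@YRv)<.06)
g=d[m];print("grip top pts",m.sum(),"slope",np.percentile(g@SL,[2,50,98]),"y",np.percentile(g@YRv,[2,50,98]),"n",np.median(g@N))
print(cv2.minAreaRect(np.stack([g@SL,g@YRv],1).astype(np.float32)))
m2=(abs(h-.014)<.006)&(abs(d@SL)<.05)&(abs(d@YRv)<.1);g2=d[m2];A=np.c_[g2@SL,g2@YRv,np.ones(len(g2))];print("plate top plane slope err (rad)",np.linalg.lstsq(A,g2@N,rcond=None)[0])
print(pinpoint("plate_grip","wrist"))
E
```

```text
clock: 4.47
tcp_pos: [0.5214, -0.184, 0.1339]
tool_rot: [0.218, 0.729, 0.62, 0.189]
wrist_force: [0.1, -0.1, 0.2]
gripper_width: 0.0855
tcp [ 0.5214 -0.184   0.1339] q [-0.7593 -0.8408 -0.9462  0.9669  0.3216 -0.5151] plate frame: along slope 0.0142, y -0.0049, n 0.0616
rotvec to target deg [-0.4751 -0.7478 -0.3466] F [ 0.0574 -0.1047  0.1513]
0.021 delta [ 0.0119  0.003  -0.0416]
0.05 delta [-0.0043  0.0057 -0.0176]
0.07 delta [-0.0154  0.0075 -0.0011]
grip top pts 4336 slope [-0.0313 -0.0045  0.027 ] y [-0.0061  0.0008  0.0076] n 0.05917027617993884
((-0.0013626180589199066, 0.0009273383766412735), (0.014064070768654346, 0.06053673103451729), 89.8613052368164)
plate top plane slope err (rad) [-0.0004 -0.0002  0.0152]
[{'location': [292.7, 223.6], 'confidence': 0.97}]
```

View pics/w2.png

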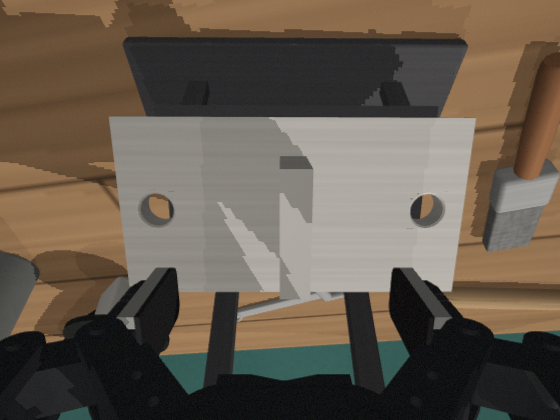

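The grip top measures 60.5 x 14 mm, centred within 1.5 mm of the model, so I'll descend now.

```bash
python3 -m inch '[{"grip":0.0854,"rx":-0.5,"ry":-0.7,"rz":-0.3,"x":0.0,"y":0.005,"z":-0.014},{"grip":0.0854,"rx":-0.5,"ry":-0.7,"rz":-0.3,"x":0.005,"y":0.005,"z":-0.028},{"grip":0.0854,"rx":-0.5,"ry":-0.7,"rz":-0.3,"x":0.01,"y":0.004,"z":-0.04},{"grip":0.0854,"rx":-0.5,"ry":-0.7,"rz":-0.3,"x":0.01,"y":0.004,"z":-0.04},{"grip":0.0854,"rx":-0.5,"ry":-0.7,"rz":-0.3,"x":0.01,"y":0.004,"z":-0.04}]' 60
python3 - <<'E'
from h import *
rep()
E
```

```text
clock: 4.98
tcp_pos: [0.5316, -0.1815, 0.095]
tool_rot: [0.226, 0.729, 0.617, 0.191]
wrist_force: [0.5, 0.3, 1.2]
gripper_width: 0.0853
tcp [ 0.5316 -0.1815  0.095 ] q [-0.7344 -0.8221 -1.0144  0.854   0.308  -0.4851] plate frame: along slope 0.0002, y -0.0008, n 0.0241
rotvec to target deg [0.0887 0.0355 0.0371] F [0.5303 0.2958 1.2234]
0.021 delta [ 0.0017  0.0005 -0.0026]
0.05 delta [-0.0145  0.0032  0.0213]
0.07 delta [-0.0256  0.0051  0.0378]
```

```bash
python3 -m inch '[{"grip":0.0,"rx":0,"ry":0,"rz":0,"x":0.001,"y":0.001,"z":-0.001},{"grip":0.0,"rx":0,"ry":0,"rz":0,"x":0.001,"y":0.001,"z":-0.001},{"grip":0.0,"rx":0,"ry":0,"rz":0,"x":0.001,"y":0.001,"z":-0.001},{"grip":0.0,"rx":0,"ry":0,"rz":0,"x":0.001,"y":0.001,"z":-0.001},{"grip":0.0,"rx":0,"ry":0,"rz":0,"x":0.001,"y":0.001,"z":-0.001},{"grip":0.0,"rx":0,"ry":0,"rz":0,"x":0.001,"y":0.001,"z":-0.001},{"grip":0.0,"rx":0,"ry":0,"rz":0,"x":0.001,"y":0.001,"z":-0.001},{"grip":0.0,"rx":0,"ry":0,"rz":0,"x":0.001,"y":0.001,"z":-0.001}]' 90
python3 - <<'E'
from h import *
rep()
E
```

```text
clock: 5.65
tcp_pos: [0.5324, -0.1802, 0.0929]
tool_rot: [0.226, 0.729, 0.617, 0.19]
wrist_force: [-6.3, 0.3, 4.4]
gripper_width: 0.013
tcp [ 0.5324 -0.1802  0.0929] q [-0.7302 -0.8195 -1.0166  0.8485  0.3056 -0.4812] plate frame: along slope -0.0005, y 0.0006, n 0.0221
rotvec to target deg [0.0771 0.0056 0.0514] F [-6.297   0.2658  4.3536]
0.021 delta [ 0.0009 -0.0008 -0.0006]
0.05 delta [-0.0153  0.0019  0.0233]
0.07 delta [-0.0264  0.0038  0.0398]
```

```bash
python3 -m inch '[{"grip":0.0,"rx":0,"ry":0,"rz":0,"x":-0.004,"y":0.0007,"z":0.006},{"grip":0.0,"rx":0,"ry":0,"rz":0,"x":-0.008,"y":0.0014,"z":0.0124},{"grip":0.0,"rx":0,"ry":0,"rz":0,"x":-0.0125,"y":0.0021,"z":0.0186},{"grip":0.0,"rx":0.3,"ry":2,"rz":0,"x":-0.0167,"y":0.0028,"z":0.0248},{"grip":0.0,"rx":0.6,"ry":3.9,"rz":0,"x":-0.021,"y":0.0035,"z":0.031},{"grip":0.0,"rx":1.0,"ry":5.9,"rz":0,"x":-0.025,"y":0.004,"z":0.037},{"grip":0.0,"rx":1.0,"ry":5.9,"rz":0,"x":-0.025,"y":0.004,"z":0.037}]' 90
python3 - <<'E'
from h import *
rep()
c=capture("wrist");cv2.imwrite("pics/w3.png",c["pixels"][:,:,::-1])
c=capture("scene");crop(c,200,120,420,285,3.5,"s3.png")
E
```

```text
clock: 6.23
tcp_pos: [0.5075, -0.1765, 0.1309]
tool_rot: [0.187, 0.74, 0.626, 0.158]
wrist_force: [1.9, -1.4, -6.4]
gripper_width: 0.013
tcp [ 0.5075 -0.1765  0.1309] q [-0.7281 -0.7742 -0.8809  1.0351  0.2545 -0.5063] plate frame: along slope 0.0001, y 0.0002, n 0.0676
rotvec to target deg [-0.9126 -5.9609  0.0358] F [ 1.8619 -1.4303 -6.4021]
0.021 delta [ 0.0258 -0.0046 -0.0385]
0.05 delta [ 0.0096 -0.0019 -0.0146]
0.07 delta [-0.0015  0.      0.0019]
```

View pics/s3.png

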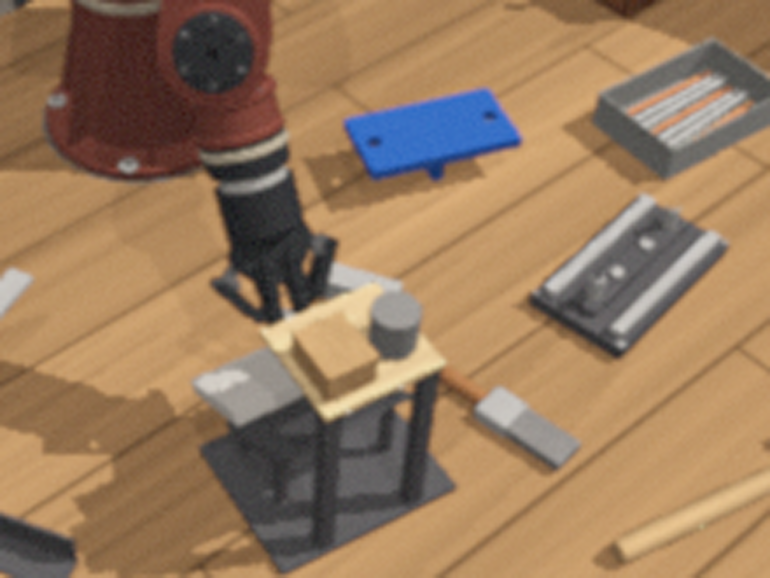

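View pics/w3.png

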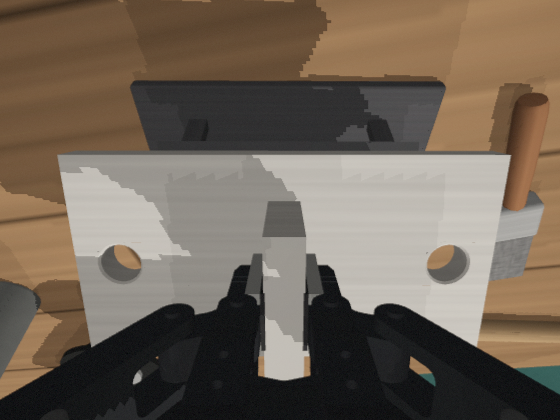

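```bash
python3 -m inch '[{"grip":0.0,"rx":0.66,"ry":3.94,"rz":0,"x":-0.012,"y":0.002,"z":0.012},{"grip":0.0,"rx":1.32,"ry":7.9,"rz":0,"x":-0.024,"y":0.004,"z":0.024},{"grip":0.0,"rx":1.98,"ry":11.8,"rz":0,"x":-0.036,"y":0.006,"z":0.036},{"grip":0.0,"rx":2.64,"ry":15.8,"rz":0,"x":-0.048,"y":0.008,"z":0.048},{"grip":0.0,"rx":3.3,"ry":19.7,"rz":0,"x":-0.06,"y":0.009,"z":0.06},{"grip":0.0,"rx":3.96,"ry":23.7,"rz":0,"x":-0.07,"y":0.01,"z":0.07},{"grip":0.0,"rx":4.69,"ry":28.0,"rz":0,"x":-0.078,"y":0.011,"z":0.08},{"grip":0.0,"rx":4.69,"ry":28.0,"rz":0,"x":-0.078,"y":0.011,"z":0.08}]' 90
python3 - <<'E'
from h import *
rep();print(mat(sense()["tool_rot"]))
c=capture("wrist");cv2.imwrite("pics/w4.png",c["pixels"][:,:,::-1])
P=pts(c)
for box in [(80,150,480,400)]:
    pass
np.savez("/tmp/w4.npz",P=P)
E
```

```text
clock: 7.0
tcp_pos: [0.43, -0.1654, 0.2094]
tool_rot: [-0.001, 0.763, 0.646, -0.001]
wrist_force: [1.2, 0.5, -7.6]
gripper_width: 0.0125
tcp [ 0.43   -0.1654  0.2094] q [-0.6516 -0.3263 -0.3439  1.5554 -0.0013 -0.4856] plate frame: along slope -0.0201, y -0.0017, n 0.1767
rotvec to target deg [ -5.6918 -34.0457   0.0111] F [ 1.1676  0.4961 -7.5853]
0.021 delta [ 0.1033 -0.0156 -0.1171]
0.05 delta [ 0.0872 -0.0129 -0.0932]
0.07 delta [ 0.076  -0.011  -0.0767]
[[ 0.1652  0.9863 -0.0024]
 [ 0.9863 -0.1652  0.0003]
 [-0.0001 -0.0025 -1.    ]]
```

View pics/w4.png

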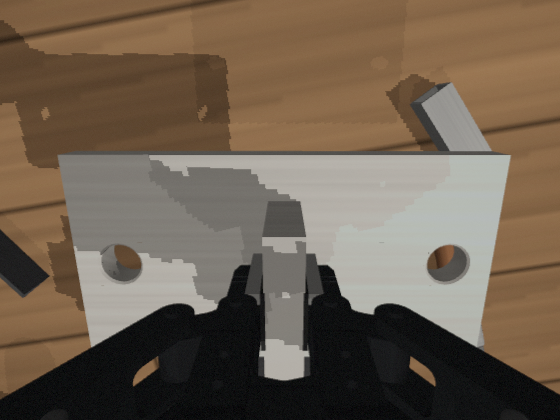

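```bash
python3 - <<'E'
from h import *
P=np.load("/tmp/w4.npz")["P"];s=sense();M=mat(s["tool_rot"]);t=s["tcp_pos"]
d=(P-t)@M  # tool coords
m=np.zeros(d.shape[:2],bool);m[165:255,80:230]=1;m[165:255,320:490]=1
m&=(abs(d[...,2]-.008)<.01)&(abs(d[...,0])<.09);g=d[m]
A=np.c_[g[:,:2],np.ones(len(g))];k=np.linalg.lstsq(A,g[:,2],rcond=None)[0];print(len(g),"plate top in tool: slope x,y, offset",k)
E
python3 -m inch '[{"grip":0.0,"rx":0,"ry":0,"rz":0,"x":0.0,"y":0.012,"z":0},{"grip":0.0,"rx":0,"ry":0,"rz":1,"x":0.005,"y":0.03,"z":0},{"grip":0.0,"rx":0,"ry":0,"rz":2,"x":0.01,"y":0.055,"z":0},{"grip":0.0,"rx":0,"ry":0,"rz":3,"x":0.02,"y":0.08,"z":0},{"grip":0.0,"rx":0,"ry":0,"rz":4,"x":0.03,"y":0.11,"z":0},{"grip":0.0,"rx":0,"ry":0,"rz":5,"x":0.04,"y":0.14,"z":0},{"grip":0.0,"rx":0,"ry":0,"rz":6,"x":0.05,"y":0.17,"z":0},{"grip":0.0,"rx":0,"ry":0,"rz":7,"x":0.06,"y":0.2,"z":0}]' 90
python3 -m inch '[{"grip":0.0,"rx":0,"ry":0,"rz":1,"x":0.01,"y":0.03,"z":0},{"grip":0.0,"rx":0,"ry":0,"rz":2.5,"x":0.02,"y":0.06,"z":0},{"grip":0.0,"rx":0,"ry":0,"rz":4,"x":0.03,"y":0.09,"z":0},{"grip":0.0,"rx":0,"ry":0,"rz":6,"x":0.045,"y":0.12,"z":0},{"grip":0.0,"rx":0,"ry":0,"rz":7.5,"x":0.06,"y":0.15,"z":0},{"grip":0.0,"rx":0,"ry":0,"rz":9,"x":0.075,"y":0.18,"z":-0.01},{"grip":0.0,"rx":0,"ry":0,"rz":9.8,"x":0.085,"y":0.205,"z":-0.02},{"grip":0.0,"rx":0,"ry":0,"rz":9.8,"x":0.09,"y":0.216,"z":-0.03}]' 90
```

```text
27956 plate top in tool: slope x,y, offset [-0.0005  0.0095  0.0064]
clock: 7.72
tcp_pos: [0.4893, 0.0374, 0.2089]
tool_rot: [0.001, 0.722, 0.692, 0.001]
wrist_force: [1.7, -0.8, -6.6]
gripper_width: 0.013
clock: 8.38
tcp_pos: [0.5793, 0.2549, 0.1785]
tool_rot: [-0.0, 0.659, 0.752, 0.002]
wrist_force: [-1.2, -0.8, -7.5]
gripper_width: 0.0128
```

```bash
python3 - <<'E'
from h import *
s=sense();M=mat(s["tool_rot"]);print(s["tcp_pos"],np.degrees(np.arctan2(M[1,0],M[0,0])),M[:,2],s["wrist_force"])
for n in ["wrist","top","scene"]:
    c=capture(n);np.savez(f"/tmp/{n}5.npz",P=pts(c));
    if n=="wrist":cv2.imwrite("pics/w5.png",c["pixels"][:,:,::-1])
    if n=="top":crop(c,60,130,190,230,6,"t5.png")
    if n=="scene":crop(c,300,120,460,240,5,"s5.png")
E
```

```text
[0.5793 0.2549 0.1785] 97.48436968207467 [ 0.0024  0.0028 -1.    ] [-1.1506 -0.8256 -7.5209]
```

View pics/w5.png

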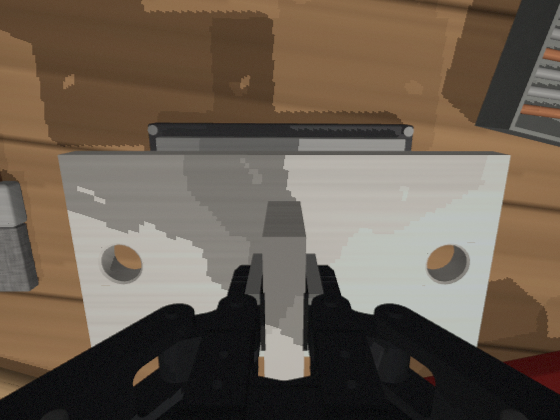

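View pics/t5.png

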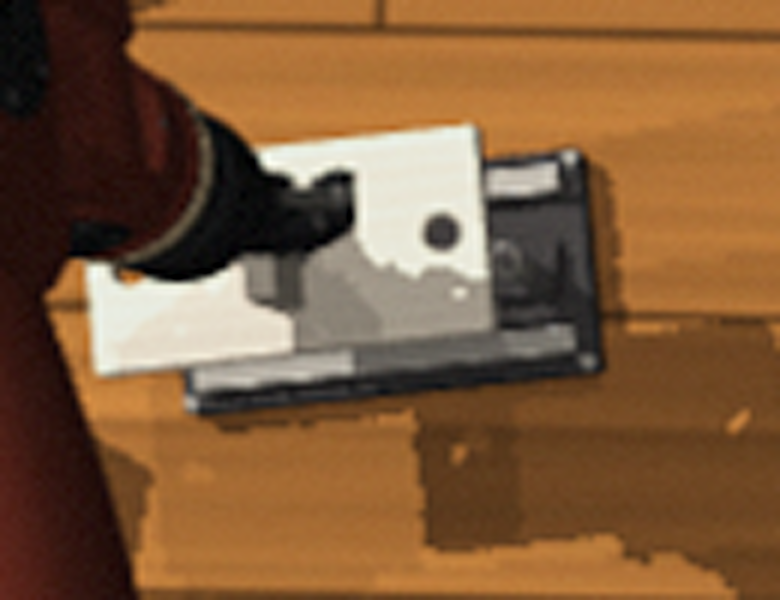

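View pics/s5.png

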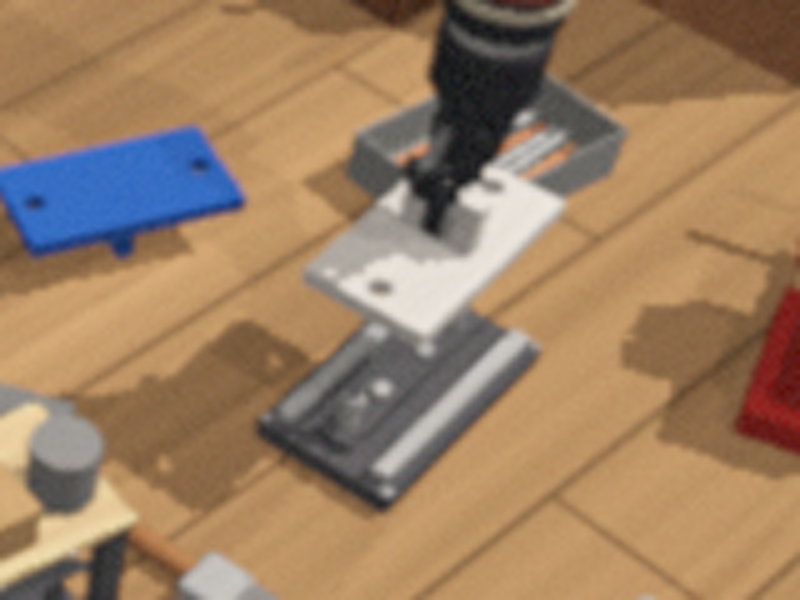

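The top crop shows the plate's -y hole at (441,231) and the jig's -y pin at (507,258), both in one image. I'll use that pair for relative alignment and check the plate's level with plane fits.

```bash
python3 - <<'E'
from h import *
s=sense();M=mat(s["tool_rot"]);t=s["tcp_pos"]
for n in ["wrist","top","scene"]:
    P=np.load(f"/tmp/{n}5.npz")["P"]
    d=(P-t)@M
    m=(abs(d[...,2]-.008)<.009)&(abs(d[...,0])<.09)&(abs(d[...,0])>.0)&(abs(d[...,1])<.047)
    if n=="wrist": m[:160]=0;m[255:]=0;m[:,230:320]=0
    g=P[m]
    for _ in range(5):
        A=np.c_[g[:,:2]-t[:2],np.ones(len(g))];k=np.linalg.lstsq(A,g[:,2],rcond=None)[0];r=g[:,2]-A@k;g=g[abs(r)<2.5*r.std()]
    a,b=k[:2];j=np.radians(7.4)
    print(n,len(g),k,"std",r.std(),"jig x slope deg",np.degrees(a*np.cos(j)+b*np.sin(j)),"y",np.degrees(-a*np.sin(j)+b*np.cos(j)))
c=capture("top");P=pts(c)
# hole: dark blob centroid; edges of plate
g=cv2.cvtColor(c["pixels"],cv2.COLOR_RGB2GRAY).astype(float)
w=g[163:175,128:140];mk=np.clip(150-w,0,None);v,u=np.indices(w.shape);h=(128+(u*mk).sum()/mk.sum(),163+(v*mk).sum()/mk.sum());print("hole px",h)
zt=t[2]-.022+.014
H=at_z(c,h,zt);print("hole world",H,"pred",t+M@np.array([-.075,0,0]),t+M@np.array([.075,0,0]))
print(np.round(w).astype(int))
crop(c,137,165,152,180,40,"pin5.png")
E
```

```text
wrist 29329 [0.0017 0.0036 0.1714] std 0.0005723524916874825 jig x slope deg 0.12534734853110463 y 0.1906006843492209
top 1212 [0.0003 0.004  0.1684] std 0.0029123975951419125 jig x slope deg 0.04660319167752935 y 0.22472054094497995
scene 590 [-0.0016  0.0003  0.1679] std 0.0018990601334970005 jig x slope deg -0.08768083444522938 y 0.025971556876744642
hole px (np.float64(134.02916460701928), np.float64(168.43549184379634))
hole world [0.5863 0.178  0.1698] pred [0.5876 0.1779 0.1777] [0.5683 0.3266 0.1778]
[[229 228 230 229 230 230 232 232 231 230 231 235]
 [231 231 231 233 234 236 237 236 234 233 232 234]
 [230 232 232 236 229 194 178 187 218 233 231 232]
 [231 230 233 219 161 104  79  91 147 212 232 232]
 [229 230 230 187  81  65  63  60  74 175 235 233]
 [230 233 219 143  63  68  64  64  55 146 224 234]
 [230 232 221 145  60  63  65  64  54 156 231 234]
 [231 231 232 191  81  57  58  50  78 187 236 233]
 [233 232 232 226 179 119  98 118 171 228 233 233]
 [231 231 232 232 231 217 211 217 228 235 232 231]
 [231 231 232 233 235 237 236 235 234 232 231 231]
 [234 232 234 218 189 189 215 236 234 234 233 233]]
```

View pics/pin5.png

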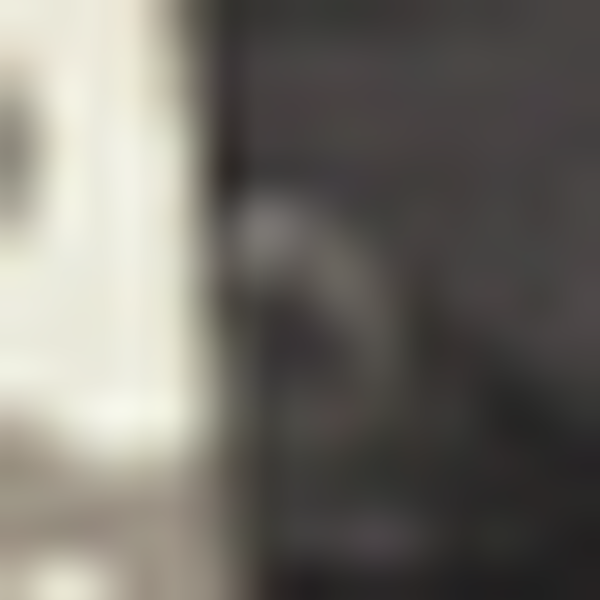

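View pics/pinR.png

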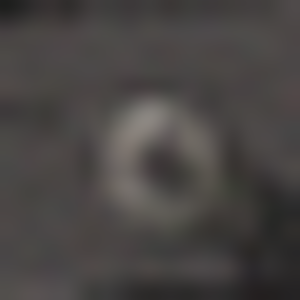

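View pics/pinL.png

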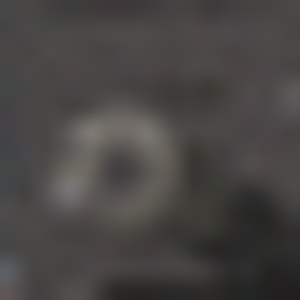

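The plate is level to about 0.2°. I'll shift it 90 mm forward so the wrist camera looks straight at the pins.

```bash
python3 -m inch '[{"grip":0.0,"rx":0,"ry":0,"rz":0,"x":0.01,"y":0,"z":0},{"grip":0.0,"rx":0,"ry":0,"rz":0,"x":0.03,"y":0,"z":0},{"grip":0.0,"rx":0,"ry":0,"rz":0,"x":0.05,"y":0,"z":0},{"grip":0.0,"rx":0,"ry":0,"rz":0,"x":0.07,"y":0,"z":0},{"grip":0.0,"rx":0,"ry":0,"rz":0,"x":0.085,"y":0,"z":0},{"grip":0.0,"rx":0,"ry":0,"rz":0,"x":0.09,"y":0,"z":0},{"grip":0.0,"rx":0,"ry":0,"rz":0,"x":0.09,"y":0,"z":0},{"grip":0.0,"rx":0,"ry":0,"rz":0,"x":0.09,"y":0,"z":0}]' 90
python3 - <<'E'
from h import *
s=sense();M=mat(s["tool_rot"]);print(s["tcp_pos"],np.degrees(np.arctan2(M[1,0],M[0,0])),M[:,2],s["wrist_force"])
c=capture("wrist");cv2.imwrite("pics/w6.png",c["pixels"][:,:,::-1])
import pickle;pickle.dump((c,s),open("/tmp/w6.pkl","wb"))
c2=capture("top");pickle.dump((c2,s),open("/tmp/t6.pkl","wb"))
E
```

```text
clock: 9.25
tcp_pos: [0.669, 0.2506, 0.18]
tool_rot: [0.0, 0.661, 0.75, 0.0]
wrist_force: [-0.4, 0.5, -7.5]
gripper_width: 0.013
[0.669  0.2506 0.18  ] 97.26328833548277 [ 0.0006 -0.0003 -1.    ] [-0.411   0.4548 -7.471 ]
```

View pics/w6.png

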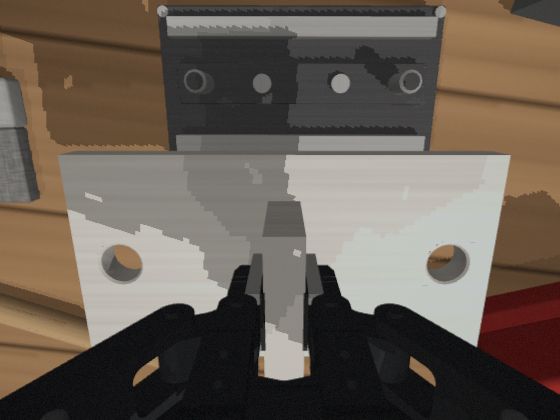

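The wrist image shows the pins at (196,80) and (409,81), and the plate holes at (122,263) and (447,263). I'll enlarge these.

```bash
python3 - <<'E'
from h import *
import pickle
c,s=pickle.load(open("/tmp/w6.pkl","rb"))
im=c["pixels"]
a=cv2.resize(im[60:105,175:220,::-1],None,fx=8,fy=8,interpolation=cv2.INTER_CUBIC);b=cv2.resize(im[60:105,385:430,::-1],None,fx=8,fy=8,interpolation=cv2.INTER_CUBIC)
cv2.imwrite("pics/pins6.png",np.hstack([a,b]))
E
```

```text
(no output)
```

View pics/pins6.png

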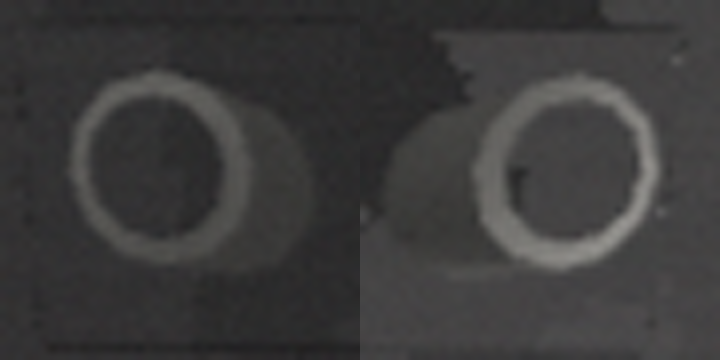

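```bash
python3 - <<'E'
from h import *
import pickle
c,s=pickle.load(open("/tmp/w6.pkl","rb"));t=s["tcp_pos"];M=mat(s["tool_rot"])
L=at_z(c,(193.9,80.3),.061);Rr=at_z(c,(410.9,80.9),.061);m=(L+Rr)/2;d=L-Rr
print("pins",L,Rr,"mid",m,"dist",np.linalg.norm(d),"yaw",np.degrees(np.arctan2(d[0],-d[1])))
im=c["pixels"]
a=cv2.resize(im[238:290,95:150,::-1],None,fx=7,fy=7,interpolation=cv2.INTER_CUBIC);b=cv2.resize(im[238:290,420:475,::-1],None,fx=7,fy=7,interpolation=cv2.INTER_CUBIC)
cv2.imwrite("pics/holes6.png",np.hstack([a,b]))
# jig rails/corners in wrist
P=pts(c)
j=P[0:150,150:460].reshape(-1,3);b=j[(j[:,2]>.027)&(j[:,2]<.040)];print("z rails",np.median(b[:,2]))
# where would holes project if plate at nominal pose in the tool
for yo in (0,-.001,.001):
  for sx in (-.075,.075):
    p=t+M@np.array([sx,yo,.0075]);print(yo,sx,proj(c,p), proj(c,p+M@np.array([.00925,0,0])),proj(c,p+M@np.array([0,.00925,0])),proj(c,p-M@np.array([0,.00925,0])))
E
```

```text
pins [0.5904 0.179  0.061 ] [0.5717 0.3279 0.061 ] mid [0.5811 0.2535 0.061 ] dist 0.15014133268388696 yaw 7.143231315155952
z rails 0.03157100310353084
0 -0.075 [118.6072 265.1978] [138.7283 265.1938] [121.1554 283.3313] [115.9775 246.4847]
0 0.075 [444.483  265.1335] [464.55   265.1295] [441.9883 283.244 ] [447.0575 246.445 ]
-0.001 -0.075 [118.3269 263.2032] [138.4823 263.1994] [120.8837 281.3981] [115.6882 244.4257]
-0.001 0.075 [444.7575 263.1415] [464.8585 263.1377] [442.2542 281.3132] [447.3407 244.3888]
0.001 -0.075 [118.8865 267.1856] [138.9735 267.1815] [121.4262 285.2581] [116.2659 248.5365]
0.001 0.075 [444.2096 267.1188] [464.2425 267.1147] [441.7232 285.1684] [446.7752 248.4941]
```

View pics/holes6.png

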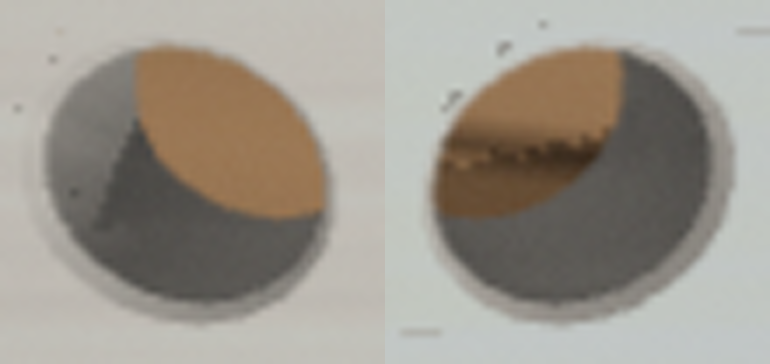

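```bash
python3 - <<'E'
from h import *
import pickle
c,s=pickle.load(open("/tmp/t6.pkl","rb"));s=sense();t=s["tcp_pos"];M=mat(s["tool_rot"]);print(t)
pr=t+M@np.array([-.075,0,.008]);u0,v0=proj(c,pr);print("pred px",u0,v0)
g=cv2.cvtColor(c["pixels"],cv2.COLOR_RGB2GRAY).astype(float)
U,V=int(u0),int(v0);w=g[V-7:V+8,U-7:U+8];print(w.astype(int))
px=np.load("/tmp/top.npz")["px"];g0=cv2.cvtColor(px,cv2.COLOR_RGB2GRAY).astype(float)
for (x,y) in [(95,178),(144,172)]:
    print(g0[y-7:y+8,x-7:x+8].astype(int))
crop(c,80,120,180,200,7,"t6.png")
E
```

```text
[0.6687 0.251  0.18  ]
pred px 135.4500502073287 136.7563639677968
[[235 234 234 235 235 234 235 234 235 234 233 234 236 218 130]
 [233 233 233 232 233 232 232 234 232 232 233 233 234 224 154]
 [232 231 233 231 233 231 232 232 233 232 232 233 235 230 164]
 [232 232 232 232 233 233 235 234 235 234 235 235 237 237 192]
 [234 233 235 235 236 238 239 238 236 238 237 234 233 239 199]
 [235 234 235 234 237 232 204 167 162 194 227 236 234 238 198]
 [233 232 233 236 222 171 110  79  76 100 186 233 235 237 207]
 [232 232 233 233 195  91  84 112 119 114 159 221 236 239 207]
 [234 233 235 234 183  78 102 135 136 130 155 214 237 239 209]
 [233 233 235 237 199  94 113 136 132 128 166 221 236 238 215]
 [235 234 235 236 224 159 116 124 123 138 202 233 236 237 220]
 [235 235 235 235 234 224 193 168 162 198 232 237 235 237 221]
 [234 235 234 233 235 237 234 228 225 232 236 234 234 236 227]
 [239 237 235 236 237 227 219 239 240 239 236 235 234 236 230]
 [196 220 238 238 228 176 170 196 195 196 219 238 235 236 238]]
[[129  92  70  72  72  72  74  72  73  75  74  71  72  74  76]
 [123  90  71  75  71  7
[... 1104 characters left out ...]
4  73]
 [ 72  71  73  73  70  71  69  68  70  69  68  69  72  69  75]
 [ 60  59  69  75  75 101 127 106  81  70  72  71  69  72  74]
 [ 68  65  72  73  93 126 126 100 105  85  67  71  69  73  76]
 [ 76  76  72  70 101 121  80  75 101  92  62  67  73  72  78]
 [ 68  69  71  68  98 105  64  58  76  86  57  57  60  72  75]
 [ 69  72  70  69  94 115  93  71  73  82  57  53  49  56  65]
 [ 69  72  71  71  79  95  99  86  80  68  63  54  41  43  49]
 [ 72  71  71  74  68  72  77  72  66  55  53  52  43  42  44]
 [ 71  71  72  69  74  70  64  63  62  58  52  45  43  42  43]
 [ 72  71  73  72  73  69  69  66  71  74  63  48  46  41  37]
 [ 80  80  75  62  60  51  47  46  45  47  41  36  36  35  34]]
```

View pics/t6.png

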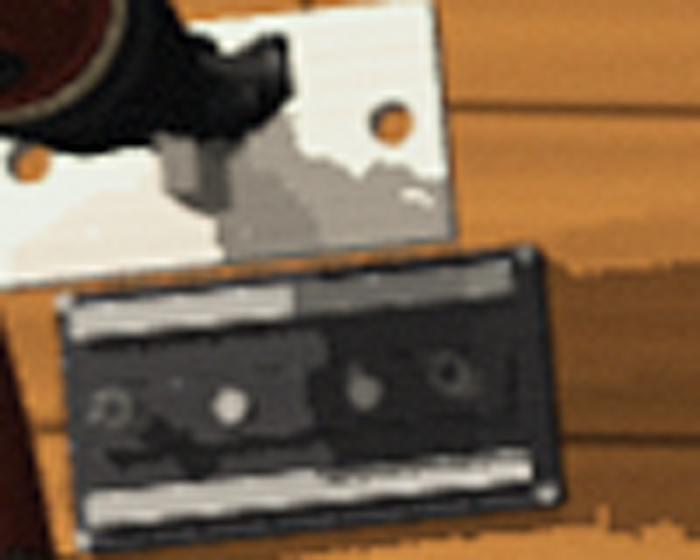

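```bash
python3 - <<'E'
from h import *
import pickle
c,s=pickle.load(open("/tmp/t6.pkl","rb"))
L=at_z(c,(95.3,177.9),.061);Rr=at_z(c,(143.6,172.7),.061);d=L-Rr
print(L,Rr,(L+Rr)/2,np.linalg.norm(d),np.degrees(np.arctan2(-d[0],d[1])))
s=sense();M=mat(s["tool_rot"]);print(s["tcp_pos"],np.degrees(np.arctan2(M[1,0],M[0,0])),M[:,2],"plate c",s["tcp_pos"]+M@np.array([0,-.0008,0]))
E
```

```text
[0.5716 0.327  0.061 ] [0.5905 0.1782 0.061 ] [0.581  0.2526 0.061 ] 0.14994363482415082 7.225328570625248
[0.6687 0.251  0.18  ] 97.30538860721131 [ 0.0006 -0.0004 -1.    ] plate c [0.6679 0.2509 0.18  ]
```

```bash
python3 -m inch '[{"grip":0.0,"rx":0,"ry":0,"rz":0,"x":-0.01,"y":0,"z":0},{"grip":0.0,"rx":0,"ry":0,"rz":0,"x":-0.03,"y":0,"z":-0.005},{"grip":0.0,"rx":0,"ry":0,"rz":0,"x":-0.05,"y":0,"z":-0.02},{"grip":0.0,"rx":0,"ry":0,"rz":-0.1,"x":-0.07,"y":0.001,"z":-0.04},{"grip":0.0,"rx":0,"ry":0,"rz":-0.1,"x":-0.083,"y":0.0015,"z":-0.06},{"grip":0.0,"rx":0,"ry":0,"rz":-0.1,"x":-0.0869,"y":0.0015,"z":-0.075},{"grip":0.0,"rx":0,"ry":0,"rz":-0.1,"x":-0.0869,"y":0.0015,"z":-0.08},{"grip":0.0,"rx":0,"ry":0,"rz":-0.1,"x":-0.0869,"y":0.0015,"z":-0.08}]' 90
python3 -m inch '[{"grip":0.0,"rx":0,"ry":0,"rz":0,"x":0,"y":0,"z":0},{"grip":0.0,"rx":0,"ry":0,"rz":0,"x":0,"y":0,"z":0},{"grip":0.0,"rx":0,"ry":0,"rz":0,"x":0,"y":0,"z":0}]' 90
python3 - <<'E'
from h import *
s=sense();M=mat(s["tool_rot"]);print(s["tcp_pos"],np.degrees(np.arctan2(M[1,0],M[0,0])),M[:,2],s["wrist_force"])
c=capture("wrist");cv2.imwrite("pics/w7.png",c["pixels"][:,:,::-1])
c=capture("top");crop(c,80,140,170,210,8,"t7.png")
E
```

```text
clock: 10.02
tcp_pos: [0.5811, 0.2525, 0.0984]
tool_rot: [-0.0, 0.661, 0.75, -0.001]
wrist_force: [0.1, 0.0, -7.2]
gripper_width: 0.0131
clock: 10.27
tcp_pos: [0.5838, 0.2526, 0.101]
tool_rot: [0.001, 0.661, 0.75, 0.001]
wrist_force: [0.6, 0.3, -7.8]
gripper_width: 0.0127
[0.5838 0.2526 0.101 ] 97.18775869765898 [ 0.0029 -0.0002 -1.    ] [ 0.5683  0.3311 -7.7788]
```

View pics/w7.png

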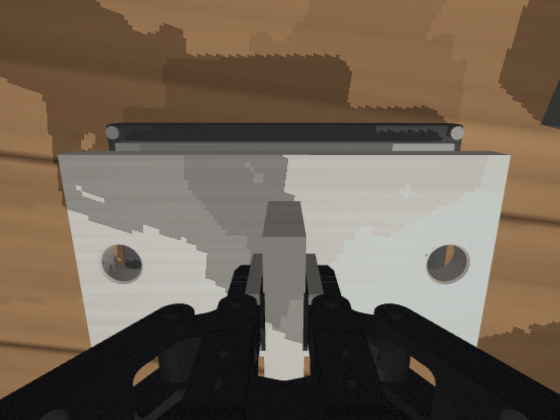

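View pics/t7.png

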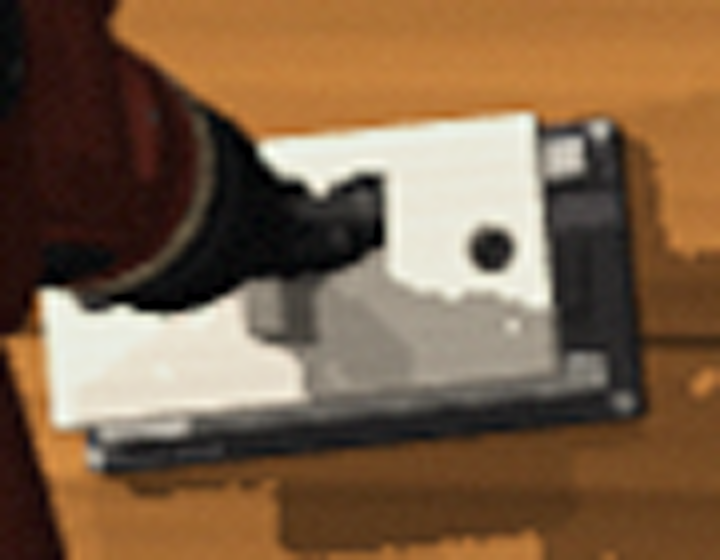

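```bash
python3 -m inch '[{"grip":0.0,"rx":0,"ry":0,"rz":0,"x":0,"y":0,"z":-0.003},{"grip":0.0,"rx":0,"ry":0,"rz":0,"x":0,"y":0,"z":-0.006},{"grip":0.0,"rx":0,"ry":0,"rz":0,"x":0,"y":0,"z":-0.009},{"grip":0.0,"rx":0,"ry":0,"rz":0,"x":0,"y":0,"z":-0.012},{"grip":0.0,"rx":0,"ry":0,"rz":0,"x":0,"y":0,"z":-0.012},{"grip":0.0,"rx":0,"ry":0,"rz":0,"x":0,"y":0,"z":-0.012},{"grip":0.0,"rx":0,"ry":0,"rz":0,"x":0,"y":0,"z":-0.012},{"grip":0.0,"rx":0,"ry":0,"rz":0,"x":0,"y":0,"z":-0.012}]' 90
python3 - <<'E'
from h import *
s=sense();M=mat(s["tool_rot"]);print(s["tcp_pos"],np.degrees(np.arctan2(M[1,0],M[0,0])),M[:,2],s["wrist_force"])
c=capture("wrist");im=c["pixels"]
a=cv2.resize(im[238:290,95:150,::-1],None,fx=7,fy=7,interpolation=cv2.INTER_CUBIC);b=cv2.resize(im[238:290,420:475,::-1],None,fx=7,fy=7,interpolation=cv2.INTER_CUBIC)
cv2.imwrite("pics/holes8.png",np.clip(np.hstack([a,b]).astype(float)*1.3,0,255))
t=s["tcp_pos"]
for p in [(.5716,.3268,.061),(.5904,.178,.061)]: print("pin proj",proj(c,p))
E
```

```text
clock: 11.03
tcp_pos: [0.5827, 0.2525, 0.0877]
tool_rot: [0.001, 0.661, 0.75, 0.0]
wrist_force: [0.6, 0.2, -8.0]
gripper_width: 0.0129
[0.5827 0.2525 0.0877] 97.20646769704045 [ 0.0008 -0.0007 -1.    ] [ 0.6306  0.2088 -7.9524]
pin proj [428.8512 245.8526]
pin proj [135.0654 245.793 ][ WARN:0@1.104] global loadsave.cpp:1063 imwrite_ Unsupported depth image for selected encoder is fallbacked to CV_8U.
```

View pics/holes8.png

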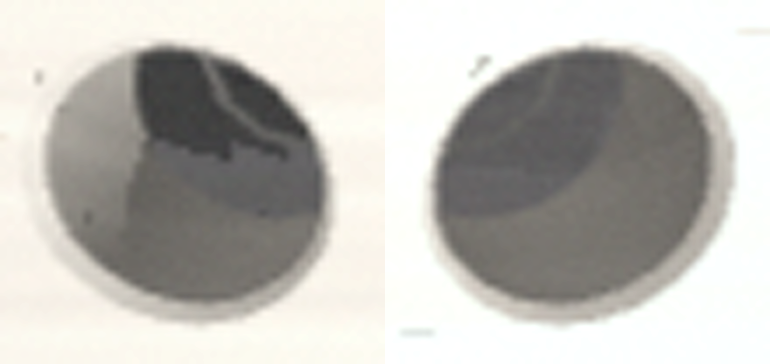

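```bash
python3 - <<'E'
from h import *
s=sense();M=mat(s["tool_rot"]);t=s["tcp_pos"];print(t)
c=capture("wrist");im=(np.clip(c["pixels"].astype(float)*1.6,0,255)).astype(np.uint8)
k=7;big=cv2.resize(im[:,:,::-1],None,fx=k,fy=k,interpolation=cv2.INTER_CUBIC)
a=np.linspace(0,2*np.pi,80)
def dr(f,col,du):
    p=np.array([proj(c,f(x)) for x in a]);p[:,0]+=du
    cv2.polylines(big,[np.round((p+.5)*k-.5).astype(np.int32)],True,col,1)
yo=-.0008
for sx in(-.075,.075):
    for zz,col in((.0075,(0,0,255)),(.0215,(0,200,0))):
        dr(lambda x:t+M@np.array([sx+.00925*np.cos(x),yo+.00925*np.sin(x),zz]),col,2.3)
for p in [(.5716,.3268),(.5904,.178)]:
    for r,z,col in((.006,.061,(255,0,0)),(.008,.059,(255,200,0))):
        dr(lambda x:np.array([p[0]+r*np.cos(x),p[1]+r*np.sin(x),z]),col,2.0)
cv2.imwrite("pics/ov8.png",np.hstack([big[225*k:290*k,95*k:152*k],big[225*k:290*k,418*k:475*k]]))
E
```

```text
[0.5827 0.2525 0.0877]
```

View pics/ov8.png

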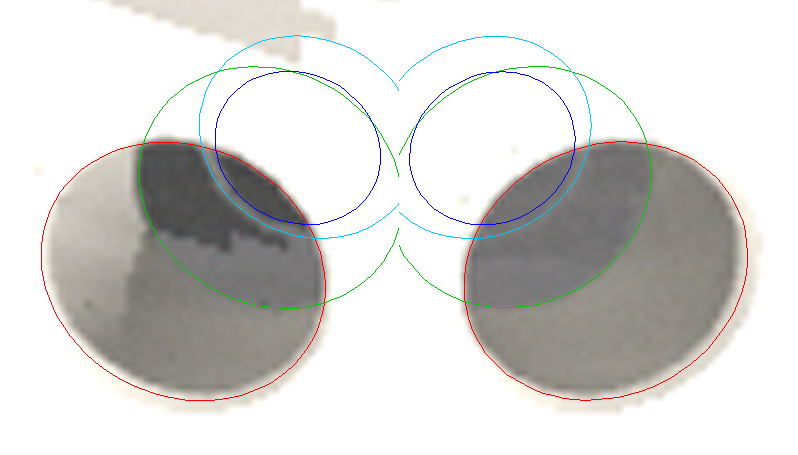

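The predicted outlines match the hole rims and the pin chamfer arcs seen through the holes to about 0.5 mm. The plate needs only -0.9 mm in x, so I'll correct that and lower onto the pins.

```bash
python3 -m inch '[{"grip":0.0,"rx":0,"ry":0,"rz":0,"x":-0.0009,"y":0,"z":0},{"grip":0.0,"rx":0,"ry":0,"rz":0,"x":-0.0009,"y":0,"z":0},{"grip":0.0,"rx":0,"ry":0,"rz":0,"x":-0.0009,"y":0,"z":-0.002},{"grip":0.0,"rx":0,"ry":0,"rz":0,"x":-0.0009,"y":0,"z":-0.004},{"grip":0.0,"rx":0,"ry":0,"rz":0,"x":-0.0009,"y":0,"z":-0.006},{"grip":0.0,"rx":0,"ry":0,"rz":0,"x":-0.0009,"y":0,"z":-0.007},{"grip":0.0,"rx":0,"ry":0,"rz":0,"x":-0.0009,"y":0,"z":-0.008},{"grip":0.0,"rx":0,"ry":0,"rz":0,"x":-0.0009,"y":0,"z":-0.009}]' 90
python3 -m inch '[{"grip":0.0,"rx":0,"ry":0,"rz":0,"x":0,"y":0,"z":-0.001},{"grip":0.0,"rx":0,"ry":0,"rz":0,"x":0,"y":0,"z":-0.002},{"grip":0.0,"rx":0,"ry":0,"rz":0,"x":0,"y":0,"z":-0.003},{"grip":0.0,"rx":0,"ry":0,"rz":0,"x":0,"y":0,"z":-0.003}]' 90
python3 - <<'E'
from h import *
s=sense();M=mat(s["tool_rot"]);print(s["tcp_pos"],np.degrees(np.arctan2(M[1,0],M[0,0])),M[:,2],s["wrist_force"],s["ft_torque"])
E
```

```text
clock: 11.8
tcp_pos: [0.5816, 0.2525, 0.0783]
tool_rot: [0.0, 0.661, 0.75, -0.0]
wrist_force: [-0.2, -0.1, -7.9]
gripper_width: 0.0131
clock: 12.13
tcp_pos: [0.5816, 0.2525, 0.0752]
tool_rot: [0.0, 0.661, 0.75, -0.0]
wrist_force: [-0.3, 0.7, -8.2]
gripper_width: 0.013
[0.5816 0.2525 0.0752] 97.20594952712946 [ 0.0002 -0.0008 -1.    ] [-0.2862  0.6519 -8.2334] [-0.0033 -0.0353  0.0189]
```

```bash
python3 -m inch '[{"grip":0.0,"rx":0,"ry":0,"rz":0,"x":0,"y":0,"z":-0.002},{"grip":0.0,"rx":0,"ry":0,"rz":0,"x":0,"y":0,"z":-0.004},{"grip":0.0,"rx":0,"ry":0,"rz":0,"x":0,"y":0,"z":-0.006},{"grip":0.0,"rx":0,"ry":0,"rz":0,"x":0,"y":0,"z":-0.008},{"grip":0.0,"rx":0,"ry":0,"rz":0,"x":0,"y":0,"z":-0.01},{"grip":0.0,"rx":0,"ry":0,"rz":0,"x":0,"y":0,"z":-0.012},{"grip":0.0,"rx":0,"ry":0,"rz":0,"x":0,"y":0,"z":-0.014},{"grip":0.0,"rx":0,"ry":0,"rz":0,"x":0,"y":0,"z":-0.016}]' 90
python3 -m inch '[{"grip":0.0,"rx":0,"ry":0,"rz":0,"x":0,"y":0,"z":-0.001},{"grip":0.0,"rx":0,"ry":0,"rz":0,"x":0,"y":0,"z":-0.002},{"grip":0.0,"rx":0,"ry":0,"rz":0,"x":0,"y":0,"z":-0.002},{"grip":0.0,"rx":0,"ry":0,"rz":0,"x":0,"y":0,"z":-0.002}]' 90
python3 - <<'E'
from h import *
s=sense();M=mat(s["tool_rot"]);print(s["tcp_pos"],np.degrees(np.arctan2(M[1,0],M[0,0])),M[:,2],s["wrist_force"],s["ft_torque"])
E
```

```text
clock: 12.8
tcp_pos: [0.5817, 0.2525, 0.0592]
tool_rot: [0.0, 0.661, 0.75, -0.0]
wrist_force: [-0.3, 0.4, -7.5]
gripper_width: 0.0129
clock: 13.13
tcp_pos: [0.5817, 0.2525, 0.0574]
tool_rot: [0.0, 0.661, 0.75, -0.0]
wrist_force: [0.9, 0.2, -6.8]
gripper_width: 0.0129
[0.5817 0.2525 0.0574] 97.20382523205105 [ 0.0004 -0.0007 -1.    ] [ 0.853   0.211  -6.8408] [-0.0158  0.0335  0.0984]
```

Still free. I'll feel for the rails in 0.5 mm steps.

```bash
for i in 1 2 3; do python3 -m inch '[{"grip":0.0,"rx":0,"ry":0,"rz":0,"x":0,"y":0,"z":-0.0005},{"grip":0.0,"rx":0,"ry":0,"rz":0,"x":0,"y":0,"z":-0.001},{"grip":0.0,"rx":0,"ry":0,"rz":0,"x":0,"y":0,"z":-0.001}]' 90 | grep -E "tcp|force"; done
```

```text
tcp_pos: [0.5817, 0.2525, 0.0564]
wrist_force: [0.4, -0.0, -7.8]
tcp_pos: [0.5816, 0.2525, 0.0553]
wrist_force: [-0.4, 0.4, -7.5]
tcp_pos: [0.5816, 0.2525, 0.0543]
wrist_force: [0.1, 0.2, -6.9]
```

```bash
python3 -m inch '[{"grip":0.0,"rx":0,"ry":0,"rz":0,"x":0,"y":0,"z":-0.0005},{"grip":0.0,"rx":0,"ry":0,"rz":0,"x":0,"y":0,"z":-0.0005},{"grip":0.0,"rx":0,"ry":0,"rz":0,"x":0,"y":0,"z":-0.0005}]' 90 | grep -E "tcp|force"
python3 -m inch '[{"grip":0.0,"rx":0,"ry":0,"rz":0,"x":0,"y":0,"z":-0.0005},{"grip":0.0,"rx":0,"ry":0,"rz":0,"x":0,"y":0,"z":-0.0005},{"grip":0.0,"rx":0,"ry":0,"rz":0,"x":0,"y":0,"z":-0.0005}]' 90 | grep -E "tcp|force"
python3 -m inch '[{"grip":0.0,"rx":0,"ry":0,"rz":0,"x":0,"y":0,"z":-0.0003},{"grip":0.0,"rx":0,"ry":0,"rz":0,"x":0,"y":0,"z":-0.0005},{"grip":0.0,"rx":0,"ry":0,"rz":0,"x":0,"y":0,"z":-0.0005}]' 90 | grep -E "tcp|force"
```

```text
tcp_pos: [0.5816, 0.2525, 0.0539]
wrist_force: [-0.6, 0.7, -7.1]
tcp_pos: [0.5818, 0.2525, 0.0536]
wrist_force: [0.5, -0.2, -6.8]
tcp_pos: [0.5818, 0.2525, 0.0535]
wrist_force: [-3.4, -0.6, 0.0]
```

```bash
python3 -m inch '[{"grip":0.0,"rx":0,"ry":0,"rz":0,"x":0,"y":0,"z":-0.0004},{"grip":0.0,"rx":0,"ry":0,"rz":0,"x":0,"y":0,"z":-0.0008},{"grip":0.0,"rx":0,"ry":0,"rz":0,"x":0,"y":0,"z":-0.0008}]' 90 | grep -E "tcp|force"
python3 - <<'E'
from h import *
s=sense();M=mat(s["tool_rot"]);print(s["tcp_pos"],M[:,2],s["wrist_force"],s["ft_torque"])
c=capture("wrist");cv2.imwrite("pics/w9.png",c["pixels"][:,:,::-1])
c=capture("scene");crop(c,310,140,450,245,5.5,"s9.png")
E
```

```text
tcp_pos: [0.5818, 0.2525, 0.0535]
wrist_force: [-6.1, -2.6, 6.9]
[0.5818 0.2525 0.0535] [ 0.0011 -0.0008 -1.    ] [-6.1047 -2.6161  6.9421] [-0.363   1.315  -0.0122]
```

View pics/w9.png

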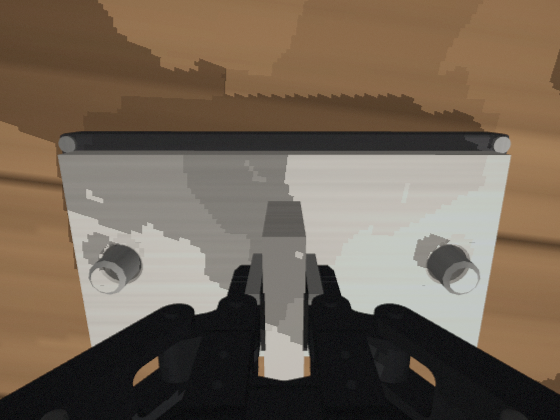

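View pics/s9.png

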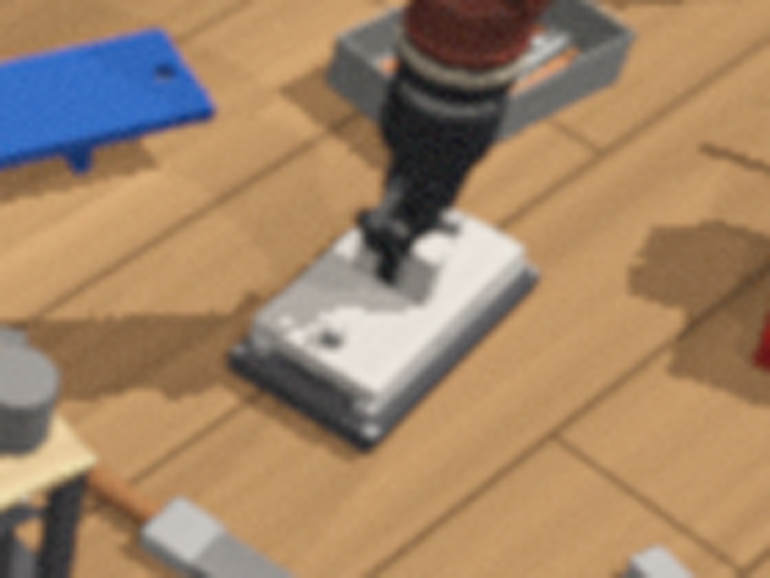

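Both pins stand through the holes (wrist image, near (115,275) and (458,272)) and the plate lies on the bed. I'll press lightly to bed it on both rails, then open the gripper.

```bash
python3 -m inch '[{"grip":0.0,"rx":0,"ry":0,"rz":0,"x":0,"y":0,"z":-0.0003},{"grip":0.0,"rx":0,"ry":0,"rz":0,"x":0,"y":0,"z":-0.0006},{"grip":0.0,"rx":0,"ry":0,"rz":0,"x":0,"y":0,"z":-0.0006}]' 50
python3 -m inch '[{"grip":0.02,"rx":0,"ry":0,"rz":0,"x":0,"y":0,"z":0},{"grip":0.03,"rx":0,"ry":0,"rz":0,"x":0,"y":0,"z":0},{"grip":0.045,"rx":0,"ry":0,"rz":0,"x":0,"y":0,"z":0},{"grip":0.05,"rx":0,"ry":0,"rz":0,"x":0,"y":0,"z":0},{"grip":0.05,"rx":0,"ry":0,"rz":0,"x":0,"y":0,"z":0.001},{"grip":0.05,"rx":0,"ry":0,"rz":0,"x":0,"y":0,"z":0.001}]' 50
```

```text
clock: 15.23
tcp_pos: [0.5818, 0.2525, 0.0535]
tool_rot: [0.001, 0.661, 0.75, 0.0]
wrist_force: [-8.6, -2.1, 10.9]
gripper_width: 0.0131
clock: 15.73
tcp_pos: [0.5819, 0.2525, 0.0527]
tool_rot: [0.0, 0.661, 0.75, 0.0]
wrist_force: [-0.3, 0.4, -0.0]
gripper_width: 0.0497
```

```bash
python3 -m inch '[{"grip":0.05,"rx":0,"ry":0,"rz":0,"x":0,"y":0,"z":0.01},{"grip":0.05,"rx":0,"ry":0,"rz":0,"x":0,"y":0,"z":0.025},{"grip":0.05,"rx":0,"ry":0,"rz":0,"x":0,"y":0,"z":0.045},{"grip":0.05,"rx":0,"ry":0,"rz":0,"x":0,"y":0,"z":0.07},{"grip":0.05,"rx":0,"ry":0,"rz":0,"x":-0.01,"y":0,"z":0.095},{"grip":0.05,"rx":0,"ry":0,"rz":0,"x":-0.03,"y":0,"z":0.12},{"grip":0.05,"rx":0,"ry":0,"rz":0,"x":-0.05,"y":0,"z":0.14},{"grip":0.05,"rx":0,"ry":0,"rz":0,"x":-0.06,"y":0,"z":0.15}]' 50
python3 -m inch '[{"grip":0.05,"rx":0,"ry":0,"rz":0,"x":-0.02,"y":0,"z":0.01},{"grip":0.05,"rx":0,"ry":0,"rz":0,"x":-0.04,"y":0,"z":0.02},{"grip":0.05,"rx":0,"ry":0,"rz":0,"x":-0.05,"y":0,"z":0.03},{"grip":0.05,"rx":0,"ry":0,"rz":0,"x":-0.05,"y":0,"z":0.03},{"grip":0.05,"rx":0,"ry":0,"rz":0,"x":-0.05,"y":0,"z":0.03},{"grip":0.05,"rx":0,"ry":0,"rz":0,"x":-0.05,"y":0,"z":0.03}]' 50
python3 - <<'E'
from h import *
print(sense()["wrist_force"])
j=np.radians(7.2);c0=np.array([.581,.2525])
for n in ["wrist","top","scene"]:
    c=capture(n);P=pts(c);d=P[...,:2]-c0;X=d[...,0]*np.cos(j)+d[...,1]*np.sin(j);Y=-d[...,0]*np.sin(j)+d[...,1]*np.cos(j)
    m=(abs(X)<.045)&(abs(Y)<.09)&(abs(P[...,2]-.046)<.009)&~((abs(X)<.035)&(abs(Y)<.012))&~((abs(X)<.014)&(abs(abs(Y)-.075)<.014))
    A=np.c_[X[m],Y[m],np.ones(m.sum())];k=np.linalg.lstsq(A,P[...,2][m],rcond=None)[0];print(n,m.sum(),"slopes",k[:2],"top z",k[2])
    for e in [X[m]<-.03,X[m]>.03,Y[m]<-.06,Y[m]>.06]: print("  edge z",P[...,2][m][e].mean() if e.any() else None)
    if n=="wrist":cv2.imwrite("pics/w10.png",c["pixels"][:,:,::-1])
    if n=="scene":cv2.imwrite("pics/s10.png",c["pixels"][:,:,::-1])
    if n=="top":
        cv2.imwrite("pics/t10.png",c["pixels"][:,:,::-1])
        for t in ["wire_brush","tube_offcut"]:
            for r in trace(t,n)[:1]: print(t,np.round(r["extent"]),P[r["region"]].mean(0))
E
```

```text
clock: 16.4
tcp_pos: [0.5211, 0.2529, 0.2068]
tool_rot: [0.001, 0.661, 0.75, 0.001]
wrist_force: [0.1, 0.5, 0.6]
gripper_width: 0.0501
clock: 16.9
tcp_pos: [0.4723, 0.2524, 0.2323]
tool_rot: [0.0, 0.661, 0.75, -0.0]
wrist_force: [0.2, -1.1, 0.4]
gripper_width: 0.0502
[ 0.1728 -1.0636  0.4374]
wrist 8482 slopes [0.0004 0.001 ] top z 0.04655252995520392
  edge z 0.04653167882737632
  edge z 0.04659831279068066
  edge z 0.0464689986973873
  edge z 0.04660391436518874
top 1243 slopes [-0.0063 -0.0016] top z 0.046333973859368896
  edge z 0.04663597456794707
  edge z 0.04628735220383083
  edge z 0.04634842307656151
  edge z 0.046305077715562984
wire_brush [205. 168.  18.  66.] [ 0.6294 -0.0033  0.0202]
tube_offcut [204. 232.  18.  28.] [ 0.4114 -0.0054  0.0337]
scene 490 slopes [ 0.0005 -0.0005] top z 0.04503401864615133
  edge z 0.0451366778362217
  edge z 0.04491207912186787
  edge z 0.04488278134653326
  edge z 0.044621051622966576
```

View pics/w10.png

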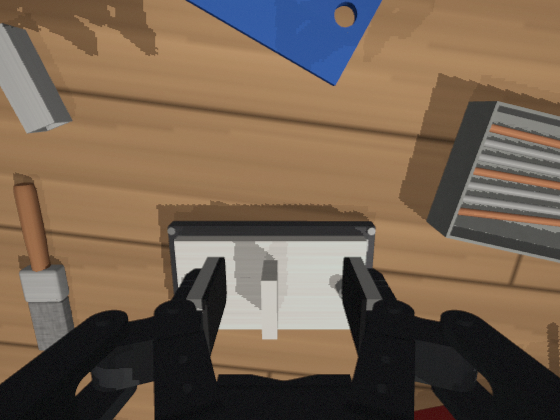

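View pics/s10.png

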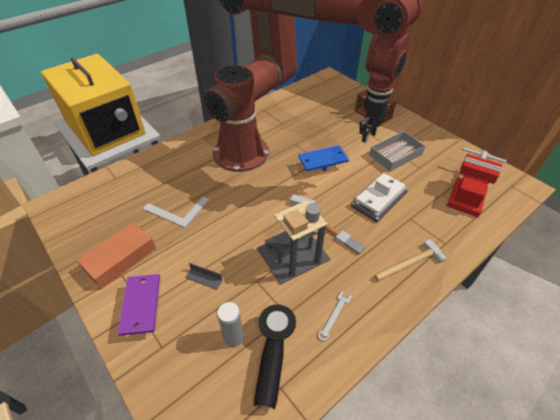

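The plate top is level at 46 mm (32 + 14), so it is home on the rails. The scene view shows it closed on the jig at (380,196), with the brush and offcut where they were. The robot touches nothing, so I'm handing in.

```bash
python3 -c "
from cell import close_job
print(close_job())"
```

```text
the job is handed in; nothing more can be done
None
```

The plate is off its rest and lies home on the jig's two rails, with both pins through the holes. I handed the job in at about 17 s of the 58 s allowed; no verdict was reported.

**How it went:** I gripped the plate square to the slope under the shelf and drew it out along the slope's normal. I turned it level as it cleared the shelf, then carried it about 150 mm above the bench over the brush and offcut. The pin bar was set about 3 mm off the middle, towards the robot. I found the pins with the top and wrist cameras and confirmed the fit by looking through the holes. I then lowered the plate in small steps until it met the rails and released it with no load left on it.

**Last checks:**
- **Seating:** the plate's top measured 46.6 mm (wrist), 46.3 mm (top) and 45.0 mm (scene) above the bench; 46 mm is home. The wrist and scene cameras show it level within 0.06°. The noisier top camera reads 0.36°.
- **Forces:** the highest reading I saw was about 14 N while pressing the plate down, and near zero after release.
- **Brush and offcut:** both are where they were, within about 2 mm of camera noise.

**What disagreed:**
- My first approach pose was out of reach because joint 2 was at its limit. The hand was held up-slope of the grip, nearer the shelf than planned, and I corrected it without contact.
- The wrist camera reads about 1 mm off sideways. I allowed for that, and the top camera agreed with the corrected position.

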